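# Swap a bottle in the push-release spice tray

## Robot

A 6-joint arm with a two-finger parallel gripper is mounted at the origin on a cart in front of the work surface, level with it; the furniture and walls round the work are solid. World frame = base frame: x ahead of the robot, y to its left, z up, the work surface at z = 0. Lengths are in m, angles in rad, forces in N, time in s.
With the tool pointing down it reaches from about 0.3 to 0.875 m from the base axis. Payload 6.4 kg.
Tool frame: the origin (TCP) lies midway between the tips of the shut fingers; the grasp point (between the pads) lies 19 mm behind it; z points along the fingers, y is the line along which they close (so a half turn about z gives the same grasp; the last joint's range is limited). The gripper opens to 85 mm and grips with 20 to 120 N. Pads are 22 mm wide; open, the fingers measure 114 mm over their backs; the gripper's body (76 mm by 85 mm) begins 54 mm behind the grasp point. The pads swing forward as they close: fully open they stand 13 mm farther back than shut.
Start: joints at [-1.435, 0.181, 1.607, -0, 1.354, -0.206], TCP at [0.193, -0.542, 0.231] pointing down, gripper open.
Joint ranges: [-2.99, 2.99], [-0.89, 2.07], [0.3, 2.58], [-1.14, 4.28], [0, 2.63], [-3.12, 3.12]. Speed limits (rad/s): [2.57, 2.57, 3.01, 3.14, 3.14, 3.14].

## Interface

Orientations are given as a unit quaternion [w, x, y, z].
In Python, from bench import ctrl gives the robot as it stands.
- The arm moves only by the tool carry_out, never from a script. Its argument "plan" is text: rows parted by semicolons, each of 6 numbers parted by spaces: the shift along the tool's x, y, z as a fraction of full scale, then the turn, a rotation vector about the tool's x, y, z as a fraction of full scale. A call has exactly 8 rows; each row shifts and turns the commanded pose from where the row before left it, along the tool's axes as they then stand; what a row does not reach is not made up. Full scale, the value 1, is 40 mm for a shift and 0.1 rad for a turn. A row lasts 1/12 s, in which the tool goes at most 41.7 mm and 7.16 degrees, less where a joint would pass 70% of its speed; a pose out of reach is approached as far as the arm can. A call with a number of a shift or a turn outside -1 to 1 is refused whole. A call with a gripper value outside its range is refused whole. "claw" is the gripper's target within -1 to 1 (shut at 1, half-way at 0, fully open at -1), set as the call begins (left out, the last holds). The fingers move at their own pace and stop on an object; the grip force is fixed at half the most. Time passes only in rows, so rows that do not move let the fingers close, or fill a call up. It gives the time, the measured TCP pose, the force, the opening and the grip force at its end, in the units of the state.
- ctrl.get_obs(): the state, without advancing time (a new reading comes with each control period).
- ctrl.camera(name): name is "side" or "top" or "wrist"; returns a dict with "pixels" (400x640x3 uint8, red, green, blue), "mtx" (3x3 intrinsics, pixels), "R" (3x3) and "t" (3): a world point X has camera coordinates R X + t. Camera axes: x right, y down, z forward; pixel columns grow to the right and rows downward; lengths in m; the calibration is good to about 2 mm. A picture is of the moment at which its call begins. There is no depth.
- ctrl.hand_in(): hands the job in; it is judged then, once.
The state is a dict: "time_s": time; "q": joint angles; "dq": joint speeds; "joint_efforts": joint torques, N m; "eef_pos": TCP position; "eef_rot": TCP orientation; "wrist_force": force on the tool from outside, world axes, zero at the start; "torque": the same for the moment, N m; "opening": opening from 0.0 (shut) to 1.0 (fully open); "grasp_force": force on a finger pad.
Only numpy, scipy, OpenCV 4.12 (cv2) and the standard library are available. Lean on these libraries where they do the work, as an engineer would, in place of code of your own. Each camera call takes 0.05 s, during which the arm holds its last target. There are 200 camera calls.

## Task

Press the red button so that the spice tray pops out, lift the brown bottle out of the tray and stand it on the round cork coaster. Then stand the yellow-capped spice jar upright in the place it left and push the tray home until it clicks and stays shut. Leave the white-capped salt jar in its place, tip nothing over and do not disturb the other things on the worktop.

Things in the scene. Friction and masses are not known exactly. Their poses are not given: they have to be found in the camera images.
- caddy: Fixed light-wood spice caddy, grey column at its right. Origin on the worktop in the plane of its front face, under the middle of the tray opening; x points into the caddy (away from the robot), y left, z up. It spans (mm) x 0 to 145 (column 0 to 100), y -172 to +92, z to 210. A tea box and a small jar are fixed on the rear half of its top board (x over 80, to z 312)
- top_edge (a point): Middle of the lower front edge of the top board, which overhangs the front face by 32 at z 200 to 210 (y -175 to +94), above the button and the shut tray's front: no room there for a tool pointing straight down; lean its back end 30 to 40 degrees towards the robot (against caddy x). In caddy mm (-32, 0, 200), axes as the caddy's
- release_top (a point): Centre of the top of the round red release button, 28 mm across, on the grey column, in caddy mm (-34, -140, 140). Its z axis is the outward axis of the button, leaning 35 degrees from vertical towards the robot; press against z. It stands 10.5 out of a grey seat 42 across
- release (a joint): How far the button is pressed, m: 0 out, 0.010 fully down. It moves at about 3 N, and the latch lets go at about 0.004 to 0.006 with about 4 N (5 N to be sure) (the tray first goes in by 2 mm). The button dips by itself when the tray clicks home
- tray (a joint): How far the tray is out, m: 0 shut and latched, 0.125 fully out. Once released a spring drives it against caddy x all the way out in about 1 s and holds it there with 1 to 4 N. To shut, push to about -0.002 (hard stop -0.004); it takes 5 to 8 N at the end, the latch clicks, and let go it stays within 0.002 of 0. Unlatched it springs out again
- tray_front (a point): Centre of the outer face of the tray's flat wooden front panel (178 wide, 52 high from z 6 to z 58, 12 thick). In caddy coordinates (-16, 0, 34) when shut, 125 further towards the robot when out. Axes as the caddy's: push along +x, at about the middle of the width
- cell_left (a point): Centre of the floor of the tray's left square cell, which moves with the tray: 58 x 58 inside, walls 4 thick, floor at z 12, rim at z 32. In caddy coordinates (37, 39, 12) when shut. Axes as the caddy's
- cell_right (a point): The same for the right cell, caddy coordinates (37, -39, 12) when shut. One cell holds the brown bottle, the other the salt jar, either way round
- brown_bottle: Loose dark brown glass bottle with black cap, 40 across, 102 high; body radius 19.5 up to height 60, neck and cap radius 12 from 60 to 102. Origin at the centre of its underside, z up. It starts in one cell of the tray
- salt_jar: Loose clear jar with white cap, 45 across, 86 high, in the other cell; it stays there. Origin at the centre of its underside, z up
- yellow_jar: Loose spice jar with a yellow cap, 42 across, 96 high; cap radius 20.7 from height 76 to 96, body a little narrower than 42. Origin at the centre of its underside, z up. It stands on the worktop to the left or right of the caddy, between the chili bottle and the salt shaker
- coaster: Fixed round cork coaster, 90 across, 4 thick, on the worktop on the side where the yellow-capped jar is not, with the blue-lidded jar and the white-capped spice jar on either side. Origin at the centre of its underside. Wall cabinets hang from 0.57 m up beyond about x = 0.53 m: keep a tall wrist low and leaning back there
- chili_bottle: Bystander: slim red bottle with green cap, 46 across, 156 high. Origin at the centre of its underside
- salt_shaker: Bystander: glass salt shaker, 44 across, 90 high. Origin at the centre of its underside
- blue_lid_jar: Bystander: jar with blue lid, 56 across, 142 high. Origin at the centre of its underside
- spice_jar_b: Bystander: spice jar with white cap and green leaf label, 47 across, 98 high. Origin at the centre of its underside

How it is judged:
On the way, in this order (a step that is already met when the one before it is completed fails the run):
1. the tray has popped out (more than 90 mm) (value of joint tray above 0.09 m), for 0.1 s.
2. the brown bottle stands released on the coaster (horizontal distance between brown_bottle and coaster below 0.026 m and height (world z) of brown_bottle below 0.008 m and angle between brown_bottle's own z axis and vertical below 0.15 rad and linear speed of brown_bottle below 0.02 m/s and contact force between the fingers and brown_bottle below 0.2 N), for 0.2 s.
3. the yellow-capped jar stands released in a cell of the open tray (value of joint tray above 0.09 m and (horizontal distance between yellow_jar and cell_left below 0.014 m or horizontal distance between yellow_jar and cell_right below 0.014 m) and height (world z) of yellow_jar below 0.018 m and angle between yellow_jar's own z axis and vertical below 0.15 rad and contact force between the fingers and yellow_jar below 0.2 N), for 0.2 s.
At the end, for the whole second after the job is handed in: Tray shut and latched (within 4 mm), button out again (within 3 mm); yellow-capped jar and salt jar upright (0.15 rad), each on the floor of a cell (within 14 mm of its centre); brown bottle upright on the coaster within 26 mm of its centre; all at rest (value of joint tray below 0.004 m and value of joint release below 0.003 m and horizontal distance between brown_bottle and coaster below 0.026 m and height (world z) of brown_bottle below 0.008 m and angle between each of brown_bottle, yellow_jar, salt_jar's own z axis and vertical below 0.15 rad and (horizontal distance between yellow_jar and cell_left below 0.014 m or horizontal distance between yellow_jar and cell_right below 0.014 m) and height (world z) of each of yellow_jar, salt_jar below 0.018 m and (horizontal distance between salt_jar and cell_left below 0.014 m or horizontal distance between salt_jar and cell_right below 0.014 m) and linear speed of each of brown_bottle, yellow_jar, salt_jar below 0.02 m/s); the robot touches nothing.
It fails at once if a bystander on the worktop is moved more than 25 mm or tipped (distance of any of chili_bottle, salt_shaker, blue_lid_jar, spice_jar_b from where it was at the start of the episode above 0.025 m or angle between any of chili_bottle, salt_shaker, blue_lid_jar, spice_jar_b's own z axis and vertical above 0.35 rad).
It fails at once if the bottle or a jar is tipped over (more than 0.9 rad) (angle between any of brown_bottle, yellow_jar, salt_jar's own z axis and vertical above 0.9 rad).
It also fails if it takes over 72 s, if anything falls off the work surface, if the arm or the gripper's body presses on something with over 40 N, if the wrist force passes 120 N, or if a joint passes its speed limit or range.

## Working session

There is one attempt and no reset: what is moved stays moved. The work goes in short steps, Python scripts to look and compute and a tool call to move; the robot and the scene stay as the last step left them, time stands still between calls to the robot, and variables do not carry over. Pictures are saved under pics/ and viewed, at most 10 in all, crops included, and the job is handed in when it is done.

Besides the shell and the picture viewer there is one more tool, called after ">>>" by a JSON object that holds its "fn" and its "kwargs". carry_out: Moves the arm, as the interface text tells. Shift numbers are shares of 40 mm and turn numbers shares of 0.1 rad, none past 1 either way. Its arguments: {"type":"object","properties":{"plan":{"type":"string"},"claw":{"type":"number"}},"required":["plan"]}

```bash
ls; mkdir -p pics; python3 - <<'E'
from bench import ctrl
import cv2,numpy as np
o=ctrl.get_obs();print({k:np.round(v,3) for k,v in o.items()})
for n in("side","top"):
    c=ctrl.camera(n);cv2.imwrite(f"pics/{n}0.png",c["pixels"][:,:,::-1]);print(n,c["mtx"].tolist(),np.round(c["R"],4).tolist(),np.round(c["t"],4).tolist())
E
```

```text
pics
{'time_s': np.float64(0.0), 'q': array([-1.435,  0.182,  1.608,  0.   ,  1.354, -0.206]), 'dq': array([ 0.002,  0.   , -0.001,  0.   , -0.002, -0.   ]), 'joint_efforts': array([ 1.0000e-03, -4.4487e+01, -3.5134e+01, -0.0000e+00,  9.0000e-03,
        0.0000e+00]), 'eef_pos': array([ 0.193, -0.541,  0.23 ]), 'eef_rot': array([-0.001,  0.985,  0.17 ,  0.   ]), 'wrist_force': array([ 0.488, -0.286, -0.29 ]), 'torque': array([-0.029,  0.021,  0.028]), 'grasp_force': np.float64(0.0), 'opening': np.float64(1.004)}
side [[428.0641144380777, 0.0, 322.12252864588254], [0.0, 428.0641144380777, 201.25979931676986], [0.0, 0.0, 1.0]] [[-0.9639, -0.2662, 0.0088], [-0.1817, 0.6329, -0.7526], [0.1948, -0.727, -0.6584]] [0.4606, 0.2274, 1.2798]
top [[453.2767645883006, 0.0, 322.9168303566574], [0.0, 453.2767645883006, 196.52098376729967], [0.0, 0.0, 1.0]] [[-0.0481, -0.9988, -0.0049], [-0.9231, 0.0463, -0.3816], [0.3814, -0.0139, -0.9243]] [0.0149, 0.5151, 1.2648]
```

View pics/side0.png

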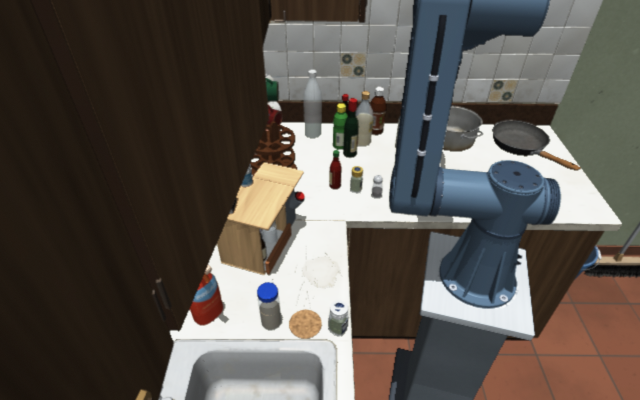

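View pics/top0.png

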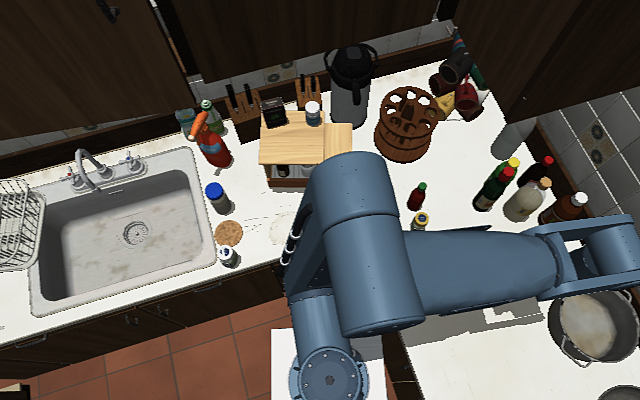

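The side view shows the caddy board at around (265,200), the button at (299,197), the yellow jar at (357,179), the coaster at (305,323), the blue-lid jar at (268,305) and spice jar b at (338,318). The top view shows the coaster at (229,232) and the board's front-left corner at about (259,163).

```bash
python3 - <<'E'
import cv2,numpy as np
a=cv2.imread("pics/side0.png")[140:290,210:410];b=cv2.imread("pics/top0.png")[80:270,190:440]
a=cv2.resize(a,None,fx=3.9,fy=3.9,interpolation=2)[:, :];a=cv2.resize(a,(400*1,300)) if 0 else a
cv2.imwrite("pics/sidec.png",a);cv2.imwrite("pics/topc.png",cv2.resize(b,None,fx=3,fy=3,interpolation=2))
print(a.shape)
E
```

```text
(585, 780, 3)
```

View pics/sidec.png

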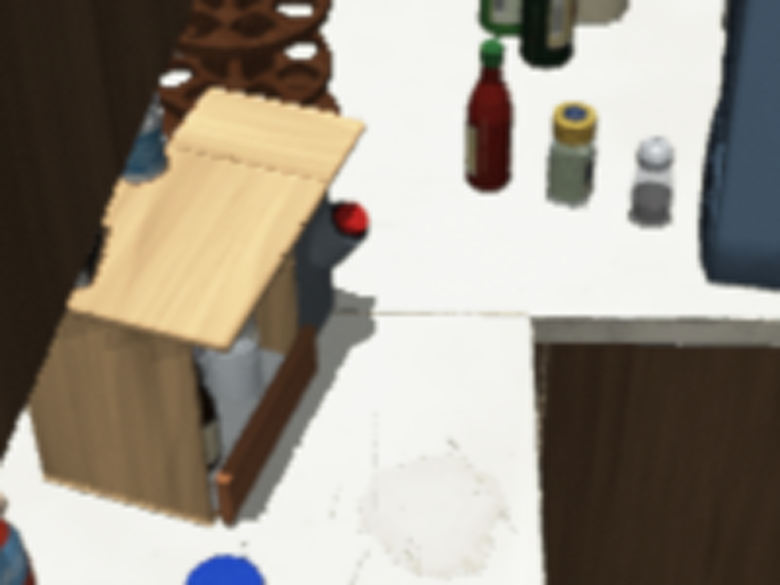

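View pics/topc.png

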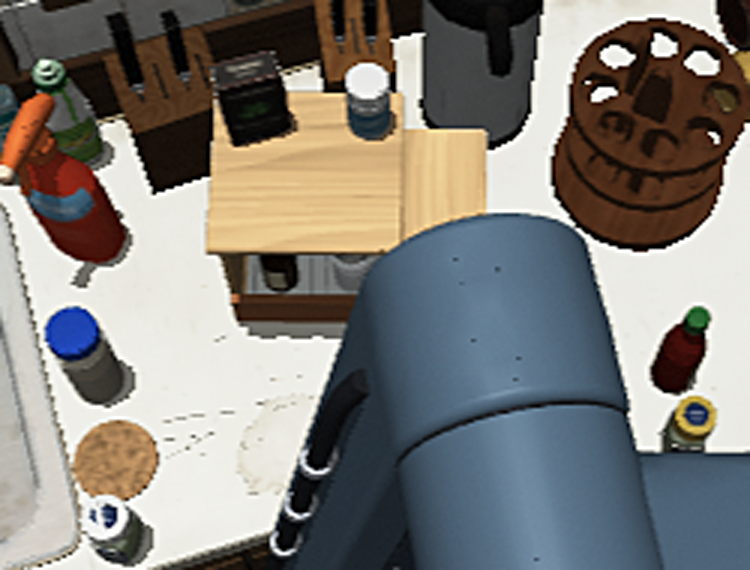

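The crops show the brown bottle in the left cell and the salt jar in the right. The board's front corners are at side pixels (267,227) and (304,172), the button is at (300,196) and the yellow cap at (357,169).

```bash
cat > h.py <<'E'
import numpy as np, cv2
from scipy.spatial.transform import Rotation as Ro
from bench import ctrl
def plane(c,u,v,z):
    R=np.array(c["R"]);t=np.array(c["t"]);C=-R.T@t
    d=R.T@np.linalg.inv(c["mtx"])@np.array([u,v,1.]);s=(z-C[2])/d[2];return C+s*d
def proj(c,X):
    p=(np.array(c["R"])@np.atleast_2d(X).T).T+np.array(c["t"]);p=p@np.array(c["mtx"]).T;return p[:,:2]/p[:,2:]
def pose():
    o=ctrl.get_obs();w,x,y,z=o["eef_rot"];return np.array(o["eef_pos"]),Ro.from_quat([x,y,z,w]),o
E
python3 - <<'E'
from h import *
S=ctrl.camera("side");T=ctrl.camera("top")
P=lambda n,c,u,v,z:print(n,np.round(plane(c,u,v,z)*1000,1))
P("FL S",S,267,227,.210);P("FR S",S,303.8,172.3,.210);P("FL T",T,259,162.3,.210);P("body FL",S,265.1,274.1,0)
P("button",S,300.3,195.9,.140)
P("yel S",S,357.4,169.2,.096);P("yel T",T,421.7,217.7,.096)
P("coast S",S,305.3,323.5,.004);P("coast T",T,228.7,233.,.004)
P("blue S",S,268,289,.142);P("blue T",T,214,189,.142);P("sb S",S,338,309,.098);P("sb T",T,227,250.5,.098)
P("chili",S,335.5,152.5,.156);P("shaker",S,378,177,.09)
E
```

```text
FL S [585.4 166.3 210. ]
FR S [562.7 -88.7 210. ]
FL T [585.2 168.  210. ]
body FL [610.6 160.7   0. ]
button [565.7 -56.9 140. ]
yel S [ 431.9 -300.9   96. ]
yel T [ 435.1 -300.3   96. ]
coast S [444.1 292.4   4. ]
coast T [446.5 290.4   4. ]
blue S [533.9 308.2 142. ]
blue T [538.8 309.4 142. ]
sb S [357.8 287.8  98. ]
sb T [362.4 274.2  98. ]
chili [ 512.4 -295.1  156. ]
shaker [ 354.6 -284.5   90. ]
```

```bash
cat >> h.py <<'E'
def ori(yaw,tilt):  # deg; tool x ahead at yaw, back end leaning to the robot by tilt
    return Ro.from_euler('z',yaw,degrees=True)*Ro.from_quat([1,0,0,0])*Ro.from_euler('y',tilt,degrees=True)
def rows(p,yaw,tilt,n=8,start=None):
    p0,R0,_=pose()
    if start: p0,R0=np.array(start[0]),ori(*start[1:])
    p=np.array(p);R1=ori(yaw,tilt);w=(R0.inv()*R1).as_rotvec()
    for i in range(n):
        Ri=R0*Ro.from_rotvec(w*i/n);d=Ri.inv().apply((p-p0)/n)/.04
        print(' '.join('%.2f'%v for v in np.r_[d,w/n/.1]),end=';\n' if i%8==7 else '; ')
E
python3 - <<'E'
from h import *
rows([.48,-.06,.27],-5,35,16)
W=ctrl.camera("wrist");p,R,_=pose()
C=-np.array(W["R"]).T@W["t"];print(R.inv().apply(C-p),(np.array(W["R"])@R.as_matrix()).round(2).tolist(),W["mtx"][0])
S=ctrl.camera("side")["pixels"].astype(int)
m=(S[:,:,0]>150)&(S[:,:,1]<60)&(S[:,:,2]<70);ys,xs=np.nonzero(m[185:210,290:315]);print(xs.mean()+290,ys.mean()+185,len(xs),xs.min()+290,xs.max()+290)
E
```

```text
0.68 -0.56 -0.06 -0.08 0.38 0.26; 0.66 -0.58 -0.04 -0.08 0.38 0.26; 0.65 -0.59 -0.02 -0.08 0.38 0.26; 0.63 -0.61 -0.00 -0.08 0.38 0.26; 0.62 -0.62 0.02 -0.08 0.38 0.26; 0.60 -0.64 0.03 -0.08 0.38 0.26; 0.58 -0.66 0.05 -0.08 0.38 0.26; 0.56 -0.67 0.07 -0.08 0.38 0.26;
0.54 -0.69 0.08 -0.08 0.38 0.26; 0.52 -0.70 0.10 -0.08 0.38 0.26; 0.50 -0.72 0.11 -0.08 0.38 0.26; 0.47 -0.73 0.12 -0.08 0.38 0.26; 0.45 -0.74 0.13 -0.08 0.38 0.26; 0.43 -0.75 0.14 -0.08 0.38 0.26; 0.40 -0.77 0.15 -0.08 0.38 0.26; 0.37 -0.78 0.16 -0.08 0.38 0.26;
[ 0.07306721 -0.00042203 -0.1413435 ] [[-0.0, 1.0, 0.0], [-0.96, -0.0, -0.29], [-0.29, -0.0, 0.96]] [291.49534808   0.         319.37950263]
301.1111111111111 195.94444444444446 18 299 303
```

>>> {"fn": "carry_out", "kwargs": {"plan": "0.68 -0.56 -0.06 -0.08 0.38 0.26; 0.66 -0.58 -0.04 -0.08 0.38 0.26; 0.65 -0.59 -0.02 -0.08 0.38 0.26; 0.63 -0.61 0 -0.08 0.38 0.26; 0.62 -0.62 0.02 -0.08 0.38 0.26; 0.6 -0.64 0.03 -0.08 0.38 0.26; 0.58 -0.66 0.05 -0.08 0.38 0.26; 0.56 -0.67 0.07 -0.08 0.38 0.26", "claw": 1}}

```text
time_s: 0.97
eef_pos: [0.337, -0.2995, 0.2513]
eef_rot: [0.006, 0.986, 0.064, 0.155]
wrist_force: [0.8, -0.9, 0.5]
opening: -0.002
grasp_force: 0.0
```

>>> {"fn": "carry_out", "kwargs": {"plan": "0.54 -0.69 0.08 -0.08 0.38 0.26; 0.52 -0.7 0.1 -0.08 0.38 0.26; 0.5 -0.72 0.11 -0.08 0.38 0.26; 0.47 -0.73 0.12 -0.08 0.38 0.26; 0.45 -0.74 0.13 -0.08 0.38 0.26; 0.43 -0.75 0.14 -0.08 0.38 0.26; 0.4 -0.77 0.15 -0.08 0.38 0.26; 0.37 -0.78 0.16 -0.08 0.38 0.26"}}

```text
time_s: 1.63
eef_pos: [0.4801, -0.0586, 0.2734]
eef_rot: [0.011, 0.951, -0.043, 0.305]
wrist_force: [0.4, -1.2, -0.1]
opening: 0.001
grasp_force: 0.0
```

```bash
python3 - <<'E'
from h import *
p,R,o=pose();print(p,R.as_matrix().round(3).tolist(),o["q"],o["time_s"])
W=ctrl.camera("wrist");T=ctrl.camera("top")
a=cv2.resize(T["pixels"][100:260,200:460],(650,400),interpolation=2)
cv2.imwrite("pics/w1.png",np.hstack([W["pixels"][:,120:520]])[:,:,::-1])
im=np.vstack([cv2.resize(W["pixels"],(480,300)),cv2.resize(T["pixels"][100:250,200:440],(480,300),interpolation=2)])
cv2.imwrite("pics/w1.png",im[:,:,::-1])
for n,c in(("W",W),("T",T)):
    q=c["pixels"].astype(int);m=((q[:,:,0]>120)&(q[:,:,1]<60)&(q[:,:,2]<70)).astype('uint8')
    N,_,s,ce=cv2.connectedComponentsWithStats(m)
    for i in range(1,N):
        if s[i,4]>10:print(n,ce[i].round(1),s[i],plane(c,*ce[i],.14).round(4))
E
```

```text
[ 0.48012189 -0.05860624  0.27340415] [[0.81, -0.088, 0.58], [-0.075, -0.996, -0.048], [0.582, -0.005, -0.814]] [-0.55176407 -0.53352341  2.24714961  0.34554121  0.89047089  0.96438721] 1.6333
W [309.9 191.1] [304 188  15   8  62] [ 0.5659 -0.0549  0.14  ]
T [548.6 159.2] [545 156   8   8  45] [ 0.5872 -0.6964  0.14  ]
T [508.3 170.9] [504 167  10   9  73] [ 0.5546 -0.5673  0.14  ]
T [339. 176.] [335 174   9   5  34] [ 0.5633 -0.0609  0.14  ]
```

View pics/w1.png

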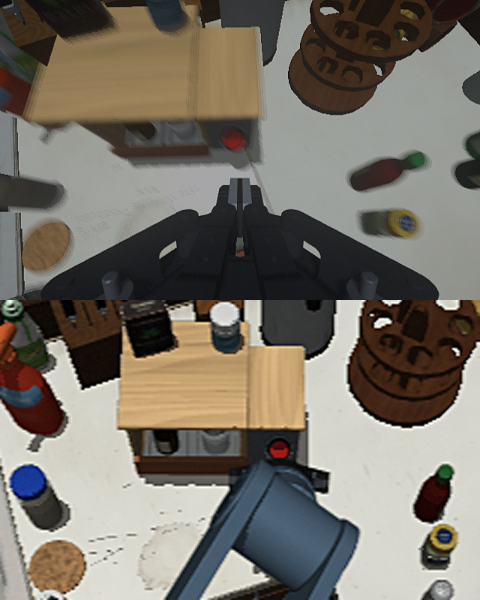

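The wrist view is motion-blurred, with the button at (310,187). The top view shows the board's front edge running from (259,163) to (352.5,165), with the button just in front of it at (339,176).

```bash
python3 - <<'E'
from h import *
for k in range(3): W=ctrl.camera("wrist")
T=ctrl.camera("top")
print(pose()[0])
for n,c in(("W",W),("T",T)):
    q=c["pixels"].astype(int);m=((q[:,:,0]>90)&(q[:,:,1]<70)&(q[:,:,2]<80)&(q[:,:,0]>2.5*q[:,:,1])).astype('uint8')
    N,_,s,ce=cv2.connectedComponentsWithStats(m)
    for i in range(1,N):
        X=plane(c,*ce[i],.14)
        if s[i,4]>10 and abs(X[1]+.06)<.05 and abs(X[0]-.57)<.05:print(n,ce[i].round(1),s[i],X.round(4))
for u,v in((259,163),(352.5,165)):print(plane(T,u,v,.21).round(4))
cv2.imwrite("pics/w2.png",cv2.resize(W["pixels"][10:230,20:420],(800,440),interpolation=2)[:,:,::-1])
E
```

```text
[ 0.47943287 -0.06078596  0.2725732 ]
W [317.3 192.1] [305 185  25  16 296] [ 0.5624 -0.0616  0.14  ]
T [339.2 176.1] [335 174   9   5  36] [ 0.563  -0.0615  0.14  ]
[0.583 0.168 0.21 ]
[ 0.5632 -0.0973  0.21  ]
```

View pics/w2.png

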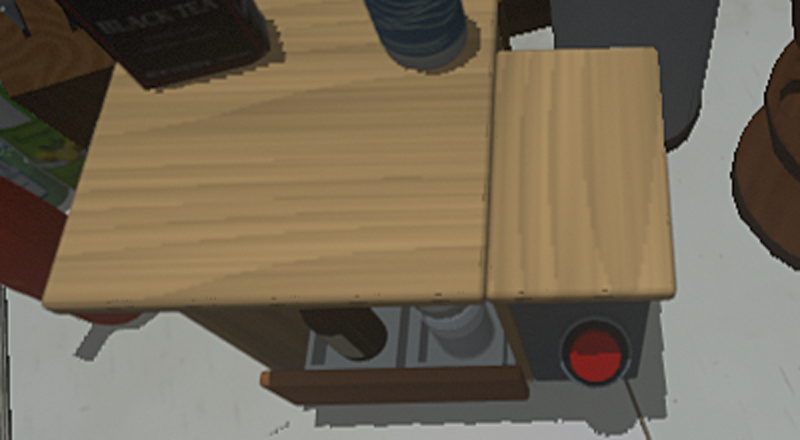

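The wrist view is now sharp. The button centre is at crop (595,353), which is full (317.5,186.5). The board's front top corners are at crop (45,300) and (672,294).

```bash
cat > /tmp/a.py <<'E'
from h import *
W=ctrl.camera("wrist")
b=plane(W,317.5,186.5,.14);print("btn",b.round(4))
fl,fr=plane(W,42.5,160,.21),plane(W,356,157,.21);print(fl.round(4),fr.round(4))
d=fl-fr;yaw=np.degrees(np.arctan2(-d[0],d[1]));print(np.linalg.norm(d),yaw)
import sys
for yaw in(-4.6,):
    Rz=Ro.from_euler('z',yaw,degrees=True)
    print(fl-Rz.apply([-.032,.094,.21]),fr-Rz.apply([-.032,-.175,.21]),b-Rz.apply([-.034,-.14,.14]))
E
python3 /tmp/a.py
```

```text
btn [ 0.5687 -0.0655  0.14  ]
[0.5859 0.1635 0.21  ] [ 0.5651 -0.0983  0.21  ]
0.2625814739693318 -4.54073872895807
[6.10256615e-01 6.72309370e-02 2.77555756e-17] [6.11042099e-01 7.36071470e-02 2.77555756e-17] [6.13850573e-01 7.12975465e-02 2.77555756e-17]
```

```bash
cat > /tmp/a.py <<'E'
from h import *
rows([.5487,-.0660,.1646],-4.6,35,8)
E
python3 /tmp/a.py
```

```text
-0.02 -0.00 0.40 0.00 -0.01 -0.01; -0.02 -0.00 0.40 0.00 -0.01 -0.01; -0.02 -0.00 0.40 0.00 -0.01 -0.01; -0.02 -0.00 0.40 0.00 -0.01 -0.01; -0.02 -0.00 0.40 0.00 -0.01 -0.01; -0.02 -0.00 0.40 0.00 -0.01 -0.01; -0.02 -0.00 0.40 0.00 -0.01 -0.01; -0.02 -0.00 0.40 0.00 -0.01 -0.01;
```

>>> {"fn": "carry_out", "kwargs": {"plan": "-0.02 0 0.4 0 0 0; -0.02 0 0.4 0 0 0; -0.02 0 0.4 0 0 0; -0.02 0 0.4 0 0 0; -0.02 0 0.4 0 0 0; -0.02 0 0.4 0 0 0; -0.02 0 0.4 0 0 0; 0 0 0 0 0 0"}}

```text
time_s: 2.65
eef_pos: [0.5387, -0.0668, 0.1748]
eef_rot: [0.011, 0.953, -0.044, 0.301]
wrist_force: [0.1, 0.5, -0.9]
opening: 0.003
grasp_force: 0.0
```

>>> {"fn": "carry_out", "kwargs": {"plan": "-0.02 0 0.4 0 0 0; 0 0 0.3 0 0 0; 0 0 0.2 0 0 0; 0 0 0.1 0 0 0; 0 0 0.05 0 0 0; 0 0 0 0 0 0; 0 0 0 0 0 0; 0 0 0 0 0 0"}}

```text
time_s: 3.32
eef_pos: [0.5632, -0.067, 0.1439]
eef_rot: [0.011, 0.952, -0.042, 0.304]
wrist_force: [-0.3, 0.4, 0.2]
opening: 0.001
grasp_force: 0.0
```

>>> {"fn": "carry_out", "kwargs": {"plan": "0 0 0.05 0 0 0; 0 0 0.05 0 0 0; 0 0 0.05 0 0 0; 0 0 0.04 0 0 0; 0 0 0.04 0 0 0; 0 0 0.03 0 0 0; 0 0 0 0 0 0; 0 0 0 0 0 0"}}

```text
time_s: 3.98
eef_pos: [0.5694, -0.0672, 0.1348]
eef_rot: [0.011, 0.952, -0.042, 0.303]
wrist_force: [-0.4, 0.2, 3.6]
opening: 0.001
grasp_force: 1.0
```

>>> {"fn": "carry_out", "kwargs": {"plan": "0 0 0.04 0 0 0; 0 0 0.04 0 0 0; 0 0 0.03 0 0 0; 0 0 0 0 0 0; 0 0 0 0 0 0; 0 0 0 0 0 0; 0 0 0 0 0 0; 0 0 0 0 0 0"}}

```text
time_s: 4.65
eef_pos: [0.5718, -0.0673, 0.1314]
eef_rot: [0.011, 0.952, -0.042, 0.303]
wrist_force: [-5.8, 1.2, 7.8]
opening: -0.002
grasp_force: 4.6
```

```bash
python3 - <<'E'
from h import *
T=ctrl.camera("top");cv2.imwrite("pics/t3.png",cv2.resize(T["pixels"][100:260,200:460],(780,480),interpolation=2)[:,:,::-1]);print(pose()[2]["wrist_force"])
E
```

```text
[-5.20004616  1.94791174  8.2045583 ]
```

View pics/t3.png

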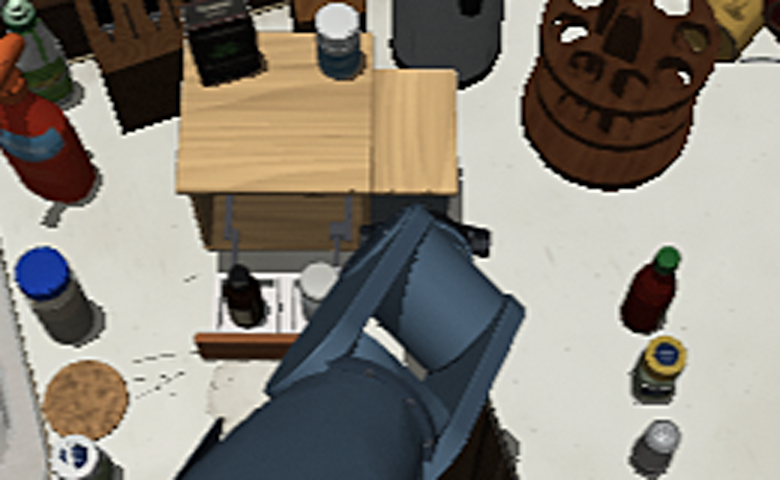

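The tray has popped out. The brown cap is at crop (238,271), which is full (279.3,190.3), and the salt jar is beside it.

>>> {"fn": "carry_out", "kwargs": {"plan": "0 0 -0.2 0 0 0; 0 0 -0.4 0 0 0; 0 0 -0.5 0 0 0; 0 0 -0.5 0 0 0; 0 0 -0.5 0 0 0; 0 0 -0.5 0 0 0; 0 0 -0.3 0 0 0; 0 0 -0.1 0 0 0", "claw": 0}}

```text
time_s: 5.37
eef_pos: [0.5023, -0.0619, 0.2304]
eef_rot: [0.012, 0.952, -0.042, 0.304]
wrist_force: [0.4, -0.3, -0.5]
opening: 0.502
grasp_force: 0.0
```

```bash
python3 - <<'E'
from h import *
T=ctrl.camera("top");print(plane(T,279.3,190.3,.114));print(pose()[0])
rows([.515,.116,.21],-4.6,10,8)
E
```

```text
[0.53712183 0.11974768 0.114     ]
[ 0.50245269 -0.0619874   0.23023182]
-0.05 -0.56 0.05 -0.00 -0.56 -0.01; -0.04 -0.56 0.05 -0.00 -0.56 -0.01; -0.04 -0.56 0.05 -0.00 -0.56 -0.01; -0.04 -0.56 0.05 -0.00 -0.56 -0.01; -0.03 -0.56 0.06 -0.00 -0.56 -0.01; -0.03 -0.56 0.06 -0.00 -0.56 -0.01; -0.02 -0.56 0.06 -0.00 -0.56 -0.01; -0.02 -0.56 0.06 -0.00 -0.56 -0.01;
```

>>> {"fn": "carry_out", "kwargs": {"plan": "-0.05 -0.56 0.05 0 -0.56 0; -0.04 -0.56 0.05 0 -0.56 0; -0.04 -0.56 0.05 0 -0.56 0; -0.04 -0.56 0.05 0 -0.56 0; -0.03 -0.56 0.06 0 -0.56 0; -0.03 -0.56 0.06 0 -0.56 0; -0.02 -0.56 0.06 0 -0.56 0; -0.02 -0.56 0.06 0 -0.56 0"}}

```text
time_s: 6.08
eef_pos: [0.5151, 0.1186, 0.2073]
eef_rot: [0.002, 0.996, -0.043, 0.082]
wrist_force: [0.1, 0.1, 0.6]
opening: 0.496
grasp_force: 0.0
```

```bash
python3 - <<'E'
from h import *
for k in range(4): W=ctrl.camera("wrist")
T=ctrl.camera("top")
p,R,o=pose();print(p,R.as_matrix()[:,2],o["opening"])
im=np.hstack([cv2.resize(W["pixels"][100:400,170:470],(400,400),interpolation=2),cv2.resize(T["pixels"][160:240,260:340],(400,400),interpolation=2)])
cv2.imwrite("pics/w4.png",im[:,:,::-1])
print(proj(W,[[.5264,.116,.114],[.531,.038,.098]]))
E
```

```text
[0.51482655 0.11698139 0.20743683] [ 0.16572576 -0.01045811 -0.98611642] 0.5009034257411387
[[322.36133355 207.00122894]
 [408.56675986 192.069566  ]]
```

View pics/w4.png

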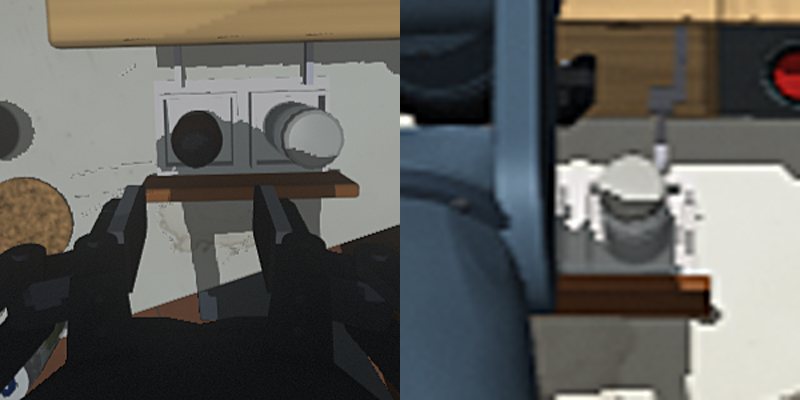

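The wrist view shows the brown cap at crop (196,140), which is full (317,205), and the salt cap at crop (313,137). The top view shows the salt jar next to the arm.

```bash
python3 - <<'E'
from h import *
W=ctrl.camera("wrist")
b=plane(W,317,205,.114);print(b,plane(W,404.8,202.8,.098))
z=pose()[1].as_matrix()[:,2];g=b.copy();g[2]=.098;t=g+.019*z;print(t)
rows(t,-4.6,9.5,8)
E
```

```text
[0.527868   0.11888244 0.114     ] [0.52079116 0.0401678  0.098     ]
[0.5310287  0.11868194 0.07926581]
-0.02 -0.01 0.40 -0.00 -0.00 -0.01; -0.02 -0.01 0.40 -0.00 -0.00 -0.01; -0.02 -0.01 0.40 -0.00 -0.00 -0.01; -0.02 -0.01 0.40 -0.00 -0.00 -0.01; -0.02 -0.01 0.40 -0.00 -0.00 -0.01; -0.02 -0.01 0.40 -0.00 -0.00 -0.01; -0.02 -0.01 0.40 -0.00 -0.00 -0.01; -0.02 -0.01 0.40 -0.00 -0.00 -0.01;
```

>>> {"fn": "carry_out", "kwargs": {"plan": "-0.02 -0.01 0.5 0 0 0; -0.02 -0.01 0.5 0 0 0; -0.02 -0.01 0.5 0 0 0; -0.02 -0.01 0.5 0 0 0; -0.02 -0.01 0.5 0 0 0; -0.02 -0.01 0.4 0 0 0; -0.02 -0.01 0.3 0 0 0; 0 0 0 0 0 0"}}

```text
time_s: 7.05
eef_pos: [0.5294, 0.1179, 0.0792]
eef_rot: [0.002, 0.996, -0.044, 0.082]
wrist_force: [-1.2, 0.1, -0.5]
opening: 0.498
grasp_force: 0.0
```

>>> {"fn": "carry_out", "kwargs": {"plan": "0 0 0 0 0 0; 0 0 0 0 0 0; 0 0 0 0 0 0; 0 0 0 0 0 0; 0 0 0 0 0 0; 0 0 0 0 0 0; 0 0 0 0 0 0; 0 0 0 0 0 0", "claw": 1}}

```text
time_s: 7.72
eef_pos: [0.532, 0.1191, 0.0825]
eef_rot: [0.002, 0.995, -0.043, 0.085]
wrist_force: [-1.2, -0.9, 4.4]
opening: 0.263
grasp_force: 58.7
```

```bash
python3 - <<'E'
from h import *
p,R,o=pose();print(p,o["wrist_force"])
rows([.532,.119,.182],-4.6,9.5,6,)
rows([.4455,.2915,.182],-4.6,9.5,8,start=([.532,.119,.182],-4.6,9.5))
E
```

```text
[0.53203104 0.11907939 0.08247346] [-1.16394594 -0.89837109  4.43994496]
0.07 -0.00 -0.41 -0.01 -0.01 -0.01; 0.07 -0.00 -0.41 -0.01 -0.01 -0.01; 0.07 -0.00 -0.41 -0.01 -0.01 -0.01; 0.07 -0.00 -0.41 -0.01 -0.01 -0.01; 0.07 -0.00 -0.41 -0.01 -0.01 -0.01; 0.07 0.00 -0.41 -0.01 -0.01 -0.01; -0.31 -0.52 -0.05 0.00 0.00 0.00; -0.31 -0.52 -0.05 0.00 0.00 0.00; -0.31 -0.52 -0.05 0.00 0.00 0.00; -0.31 -0.52 -0.05 0.00 0.00 0.00; -0.31 -0.52 -0.05 0.00 0.00 0.00; -0.31 -0.52 -0.05 0.00 0.00 0.00; -0.31 -0.52 -0.05 0.00 0.00 0.00; -0.31 -0.52 -0.05 0.00 0.00 0.00;
```

>>> {"fn": "carry_out", "kwargs": {"plan": "0.03 0 -0.2 0 0 0; 0.07 0 -0.4 0 0 0; 0.07 0 -0.4 0 0 0; 0.07 0 -0.4 0 0 0; 0.07 0 -0.4 0 0 0; 0.07 0 -0.4 0 0 0; 0.05 0 -0.3 0 0 0; 0 0 0 0 0 0"}}

```text
time_s: 8.38
eef_pos: [0.5335, 0.1187, 0.1868]
eef_rot: [0.001, 0.995, -0.043, 0.087]
wrist_force: [0.7, 0.4, -0.6]
opening: 0.265
grasp_force: 58.8
```

>>> {"fn": "carry_out", "kwargs": {"plan": "-0.31 -0.52 -0.05 0 0 0; -0.31 -0.52 -0.05 0 0 0; -0.31 -0.52 -0.05 0 0 0; -0.31 -0.52 -0.05 0 0 0; -0.31 -0.52 -0.05 0 0 0; -0.31 -0.52 -0.05 0 0 0; -0.31 -0.52 -0.05 0 0 0; -0.31 -0.52 -0.05 0 0 0"}}

```text
time_s: 9.05
eef_pos: [0.4448, 0.2938, 0.1823]
eef_rot: [0.002, 0.996, -0.043, 0.084]
wrist_force: [-0.2, 0.5, -1.3]
opening: 0.261
grasp_force: 58.9
```

```bash
python3 - <<'E'
from h import *
for k in range(4): W=ctrl.camera("wrist")
S=ctrl.camera("side");T=ctrl.camera("top")
p,R,o=pose();print(p,o["wrist_force"],o["opening"],R.as_matrix()[:,2])
im=np.hstack([cv2.resize(W["pixels"][60:400,150:490],(400,400)),cv2.resize(S["pixels"][240:360,240:360],(400,400),interpolation=2)])
cv2.imwrite("pics/w5.png",im[:,:,::-1])
E
```

```text
[0.44605315 0.29238886 0.18270424] [ 0.58120238 -0.19905168 -0.82189734] 0.26288201375875486 [ 0.16698368 -0.01095865 -0.98589876]
```

View pics/w5.png

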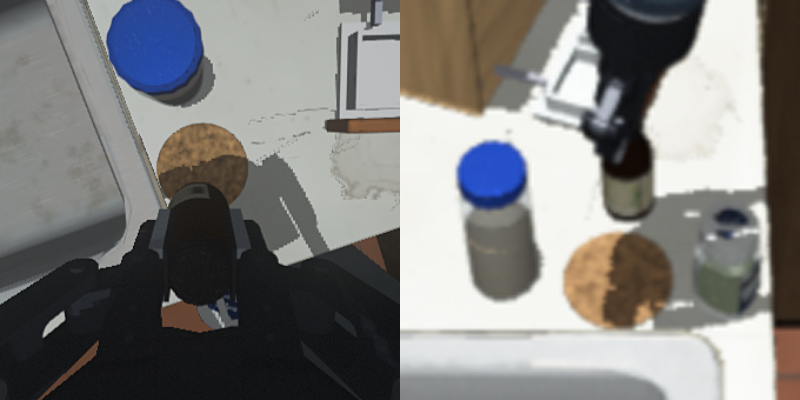

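The bottle hangs upright in the grip above the coaster and well clear of both neighbours. Lowering it now.

>>> {"fn": "carry_out", "kwargs": {"plan": "-0.05 0 0.4 0 0 0; -0.06 0 0.4 0 0 0; -0.06 0 0.4 0 0 0; -0.06 0 0.4 0 0 0; -0.05 0 0.4 0 0 0; -0.05 0 0.35 0 0 0; -0.02 0 0.15 0 0 0; -0.02 0 0.1 0 0 0"}}

```text
time_s: 10.02
eef_pos: [0.4488, 0.2921, 0.0771]
eef_rot: [0.002, 0.996, -0.044, 0.083]
wrist_force: [-0.7, -0.8, -0.4]
opening: 0.259
grasp_force: 59.0
```

>>> {"fn": "carry_out", "kwargs": {"plan": "0 0 0.02 0 0 0; 0 0 0 0 0 0; 0 0 0 0 0 0; 0 0 0 0 0 0; 0 0 0 0 0 0; 0 0 0 0 0 0; 0 0 0 0 0 0; 0 0 0 0 0 0"}}

```text
time_s: 10.68
eef_pos: [0.4491, 0.2933, 0.0776]
eef_rot: [0.001, 0.995, -0.043, 0.084]
wrist_force: [-0.4, 0.3, -1.0]
opening: 0.266
grasp_force: 59.0
```

>>> {"fn": "carry_out", "kwargs": {"plan": "0 0 0.03 0 0 0; 0 0 0.03 0 0 0; 0 0 0 0 0 0; 0 0 0 0 0 0; 0 0 0 0 0 0; 0 0 0 0 0 0; 0 0 0 0 0 0; 0 0 0 0 0 0"}}

```text
time_s: 11.35
eef_pos: [0.4494, 0.2932, 0.075]
eef_rot: [0.002, 0.996, -0.043, 0.084]
wrist_force: [-0.1, -0.1, -0.7]
opening: 0.261
grasp_force: 59.0
```

>>> {"fn": "carry_out", "kwargs": {"plan": "0 0 0.03 0 0 0; 0 0 0.03 0 0 0; 0 0 0 0 0 0; 0 0 0 0 0 0; 0 0 0 0 0 0; 0 0 0 0 0 0; 0 0 0 0 0 0; 0 0 0 0 0 0"}}

```text
time_s: 12.02
eef_pos: [0.4506, 0.2936, 0.0745]
eef_rot: [0.001, 0.995, -0.043, 0.085]
wrist_force: [-6.0, -2.2, 14.0]
opening: 0.266
grasp_force: 60.8
```

>>> {"fn": "carry_out", "kwargs": {"plan": "0 0 -0.03 0 0 0; 0 0 0 0 0 0; 0 0 0 0 0 0; 0 0 0 0 0 0; 0 0 0 0 0 0; 0 0 0 0 0 0; 0 0 0 0 0 0; 0 0 0 0 0 0", "claw": 0}}

```text
time_s: 12.68
eef_pos: [0.4496, 0.2932, 0.0737]
eef_rot: [0.002, 0.996, -0.043, 0.084]
wrist_force: [-0.5, -0.3, 0.1]
opening: 0.501
grasp_force: 0.0
```

>>> {"fn": "carry_out", "kwargs": {"plan": "0 0 -0.1 0 0 0; 0 0 -0.2 0 0 0; 0 0 -0.4 0 0 0; 0 0 -0.5 0 0 0; 0 0 -0.6 0 0 0; 0 0 -0.7 0 0 0; 0 0 -0.7 0 0 0; 0 0 -0.5 0 0 0"}}

```text
time_s: 13.35
eef_pos: [0.4251, 0.2952, 0.2233]
eef_rot: [0.001, 0.995, -0.043, 0.086]
wrist_force: [0.1, 0.7, -0.3]
opening: 0.497
grasp_force: 0.0
```

```bash
python3 - <<'E'
from h import *
for k in range(2): W=ctrl.camera("wrist")
S=ctrl.camera("side");T=ctrl.camera("top")
p,R,o=pose();print(p,o["q"],o["time_s"])
im=np.hstack([cv2.resize(W["pixels"][60:400,150:490],(400,400)),cv2.resize(S["pixels"][240:360,240:360],(400,400),interpolation=2)])
cv2.imwrite("pics/w6.png",im[:,:,::-1])
print(proj(S,[[.445,.2915,.004],[.445,.2915,.106]]),proj(W,[[.445,.2915,.106]]))
# to above yellow jar: 2-leg
A=[.36,.02,.25];B=[.4335,-.3005,.20]
rows(A,0,0,8);rows(B,0,0,9,start=(A,0,0))
E
```

```text
[0.42493744 0.29491138 0.22061822] [ 0.42650349 -0.03085902  1.86501632 -0.08604682  1.15758332  2.11280907] 13.55
[[305.05934177 323.14703195]
 [304.3564072  300.4003752 ]] [[324.48347645 195.81145985]]
-0.11 0.87 -0.12 0.00 -0.21 -0.11; -0.12 0.87 -0.11 0.00 -0.21 -0.11; -0.13 0.87 -0.11 0.00 -0.21 -0.11; -0.15 0.87 -0.11 0.00 -0.21 -0.11; -0.16 0.87 -0.11 0.00 -0.21 -0.11; -0.17 0.87 -0.10 0.00 -0.21 -0.11; -0.18 0.86 -0.10 0.00 -0.21 -0.11; -0.19 0.86 -0.10 0.00 -0.21 -0.11;
0.20 0.89 0.14 0.00 0.00 0.00; 0.20 0.89 0.14 0.00 0.00 0.00; 0.20 0.89 0.14 0.00 0.00 0.00; 0.20 0.89 0.14 0.00 0.00 0.00; 0.20 0.89 0.14 0.00 0.00 0.00; 0.20 0.89 0.14 0.00 0.00 0.00; 0.20 0.89 0.14 0.00 0.00 0.00; 0.20 0.89 0.14 0.00 0.00 0.00;
0.20 0.89 0.14 0.00 0.00 0.00;
```

View pics/w6.png

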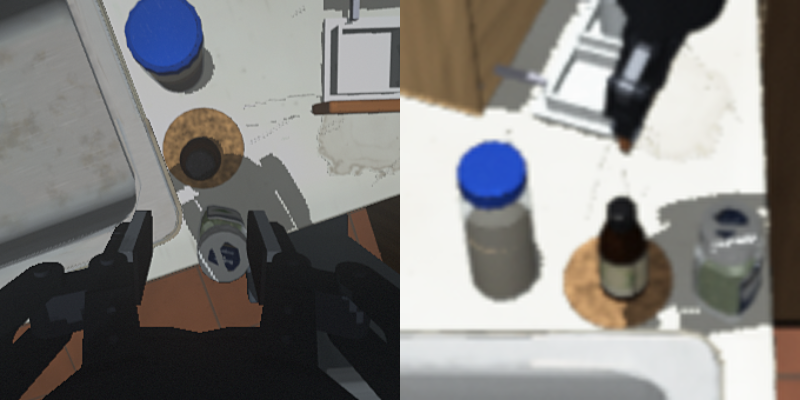

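The bottle stands upright on the coaster. Its cap is at wrist full (322,193.5) against (324.5,196) predicted for the coaster centre, about 3 mm off.

```bash
python3 - <<'E'
from h import *
A=[.38,.02,.25];B=[.415,-.30,.21]
rows(A,-4.6,9.5,8);rows(B,-4.6,9.5,8,start=(A,-4.6,9.5))
E
```

```text
-0.05 0.87 -0.11 -0.01 -0.01 -0.01; -0.05 0.87 -0.11 -0.01 -0.01 -0.01; -0.05 0.87 -0.11 -0.01 -0.01 -0.01; -0.05 0.87 -0.10 -0.01 -0.01 -0.01; -0.05 0.87 -0.10 -0.01 -0.01 -0.01; -0.05 0.87 -0.10 -0.01 -0.01 -0.01; -0.05 0.87 -0.10 -0.01 -0.01 -0.01; -0.05 0.87 -0.10 -0.01 -0.01 -0.01;
0.17 0.99 0.15 0.00 0.00 0.00; 0.17 0.99 0.15 0.00 0.00 0.00; 0.17 0.99 0.15 0.00 0.00 0.00; 0.17 0.99 0.15 0.00 0.00 0.00; 0.17 0.99 0.15 0.00 0.00 0.00; 0.17 0.99 0.15 0.00 0.00 0.00; 0.17 0.99 0.15 0.00 0.00 0.00; 0.17 0.99 0.15 0.00 0.00 0.00;
```

>>> {"fn": "carry_out", "kwargs": {"plan": "-0.05 0.6 -0.11 0 0 0; -0.05 0.87 -0.11 0 0 0; -0.05 0.87 -0.11 0 0 0; -0.05 0.87 -0.1 0 0 0; -0.05 0.87 -0.1 0 0 0; -0.05 0.87 -0.1 0 0 0; -0.05 0.87 -0.1 0 0 0; -0.05 0.87 -0.1 0 0 0", "claw": -0.7}}

```text
time_s: 14.22
eef_pos: [0.379, 0.0288, 0.2473]
eef_rot: [0.001, 0.996, -0.043, 0.083]
wrist_force: [0.5, -0.5, -0.5]
opening: 0.851
grasp_force: 0.0
```

>>> {"fn": "carry_out", "kwargs": {"plan": "0.17 0.95 0.15 0 0 0; 0.17 0.95 0.15 0 0 0; 0.17 0.95 0.15 0 0 0; 0.17 0.95 0.15 0 0 0; 0.17 0.95 0.15 0 0 0; 0.17 0.95 0.15 0 0 0; 0.17 0.9 0.15 0 0 0; 0.17 0.8 0.15 0 0 0"}}

```text
time_s: 14.88
eef_pos: [0.4152, -0.2721, 0.2071]
eef_rot: [0.001, 0.996, -0.044, 0.083]
wrist_force: [-0.4, 0.8, 0.7]
opening: 0.848
grasp_force: 0.0
```

```bash
cat > /tmp/y.py <<'E'
from h import *
for k in range(4): W=ctrl.camera("wrist")
T=ctrl.camera("top");S=ctrl.camera("side")
p,R,o=pose();print(p,R.as_matrix()[:,2],o["opening"],o["time_s"])
for n,c in(("W",W),("T",T),("S",S)):
    h=cv2.cvtColor(c["pixels"],cv2.COLOR_RGB2HSV);m=((h[:,:,0]>18)&(h[:,:,0]<32)&(h[:,:,1]>120)&(h[:,:,2]>70)).astype('uint8')
    m=cv2.morphologyEx(m,cv2.MORPH_CLOSE,np.ones((9,9),np.uint8))
    N,_,s,ce=cv2.connectedComponentsWithStats(m)
    for i in range(1,N):
        X=plane(c,*ce[i],.096)
        if s[i,4]>25 and np.hypot(X[0]-.433,X[1]+.3)<.06:print(n,ce[i].round(1),s[i],X.round(4),plane(c,*ce[i],.088).round(4))
E
python3 /tmp/y.py
```

```text
[ 0.41574513 -0.26883416  0.20815033] [ 0.16626271 -0.00824189 -0.98604705] 0.8526569838049542 15.1833
W [349.  183.2] [328 169  45  33 633] [ 0.4427 -0.2991  0.096 ] [ 0.4421 -0.2997  0.088 ]
S [356.6 172.4] [352 167  10  10  64] [ 0.4308 -0.282   0.096 ] [ 0.4325 -0.2925  0.088 ]
```

```bash
python3 - <<'E'
from h import *
W=ctrl.camera("wrist")
h=cv2.cvtColor(W["pixels"],cv2.COLOR_RGB2HSV)
for r in range(154,226,2):
    print(r,''.join('Y' if (18<=a<=34 and s>90) else 'B' if (95<a<135 and s>60) else 'w' if (s<40 and v>150) else 'k' if v<60 else '.' for a,s,v in h[r,314:386:1]))
g=cv2.cvtColor(W["pixels"],cv2.COLOR_RGB2GRAY)[150:230,310:390]
print(cv2.HoughCircles(cv2.resize(g,None,fx=3,fy=3),cv2.HOUGH_GRADIENT,1,100,param1=100,param2=15,minRadius=55,maxRadius=85))
print(proj(W,[[.4335,-.3,.096],[.4542,-.3,.096],[.4128,-.3,.096],[.4335,-.2793,.096]]))
E
```

```text
154 ........................................................................
156 ........................................................................
158 ........................................................................
160 ........................................................................
162 ........................................................................
164 ........................................................................
166 .....................wwwwwwwwwww.....wwww.ww............................
168 ..................ww..kkk.........kkkkkk..kk............................
170 ...................kk..........kkkYYYYYYYYYYY...........................
172 ..........................kkkYYYYYYYYYYYYYYYYYYYYY......................
174 ........................kYYYYYYYYYYYYYYYYYYYYYYYYYYY....................
176 ......................kYYYYYYYYYYYYYYYYYYYYYYYYYY.YYYYY.................
178 ....................kkYYYYYYYYYYYYYYYYYYYYYYYYYYYYYYYYYYY...............
180 .................k.kYYYYYYYYYYYYYYk..BB...B..YYYYYYYYYYYYYk.w...........
182 .................k
[... 1112 characters left out ...]
....................
212 ...............................YYYYYYYYYYYYYYY..........................
214 ...........................................k............................
216 ........................................................................
218 ........................................................................
220 ........................................................................
222 ........................................................................
224 ........................................................................
[[[128.5 123.5  68.7]]]
[[353.31319442 193.90402347]
 [351.64432435 171.11544611]
 [354.95067898 216.26402881]
 [330.60666237 195.85015516]]
```

```bash
python3 - <<'E'
from h import *
A=[.417,-.3,.19]
rows(A,-4.6,9.5,2);print();rows([.439,-.3002,.060],-4.6,9.5,6,start=(A,-4.6,9.5))
E
```

```text
0.01 0.39 0.24 -0.02 -0.01 -0.03; 0.01 0.39 0.24 -0.02 -0.01 -0.03; 
0.00 -0.01 0.55 0.00 0.00 0.00; 0.00 -0.01 0.55 0.00 0.00 0.00; 0.00 -0.01 0.55 0.00 0.00 0.00; 0.00 -0.01 0.55 0.00 0.00 0.00; 0.00 -0.01 0.55 0.00 0.00 0.00; 0.00 -0.01 0.55 0.00 0.00 0.00;
```

>>> {"fn": "carry_out", "kwargs": {"plan": "0.01 0.39 0.24 0 0 0; 0.01 0.39 0.24 0 0 0; 0 0 0 0 0 0; 0 0 0 0 0 0; 0 0 0.3 0 0 0; 0 0 0.3 0 0 0; 0 0 0.3 0 0 0; 0 0 0.3 0 0 0"}}

```text
time_s: 15.9
eef_pos: [0.4261, -0.3008, 0.1434]
eef_rot: [0.002, 0.995, -0.043, 0.085]
wrist_force: [0.4, -0.4, -1.0]
opening: 0.851
grasp_force: 0.0
```

>>> {"fn": "carry_out", "kwargs": {"plan": "0 -0.01 0.4 0 0 0; 0 -0.01 0.4 0 0 0; 0 0 0.4 0 0 0; 0 0 0.4 0 0 0; 0 0 0.3 0 0 0; 0 0 0.2 0 0 0; 0 0 0 0 0 0; 0 0 0 0 0 0"}}

```text
time_s: 16.57
eef_pos: [0.44, -0.3015, 0.0606]
eef_rot: [0.001, 0.996, -0.043, 0.084]
wrist_force: [0.0, -0.6, -0.0]
opening: 0.851
grasp_force: 0.0
```

```bash
python3 - <<'E'
from h import *
for k in range(3): W=ctrl.camera("wrist")
p,R,o=pose();print(p,o["opening"],o["wrist_force"])
print(proj(W,[[.4355,-.3,.096]]))
h=cv2.cvtColor(W["pixels"],cv2.COLOR_RGB2HSV)
for r in range(180,400,6):
    print(r,''.join('Y' if (18<=a<=34 and s>90) else 'B' if (95<a<135 and s>60) else 'w' if (s<40 and v>150) else 'k' if v<60 else '.' for a,s,v in h[r,210:430:3]))
E
```

```text
[ 0.44028195 -0.30249505  0.0613022 ] 0.8467630390222322 [-0.16586547  0.19998992  0.76550778]
[[315.92496913 290.32961172]]
180 .wwwwww.www..wwwwwwwwww.wwww.w...w.w..w..ww..................w............
186 ww.wwwwwwww.wwww.wwwwwwww.wwwww.w.www.www.....w................w..........
192 wwwwww.wwwwwww...www.wwwwwwwwwwwww......w..w..............................
198 wwwwwwwwwwww.wwww..wwwwwwwwww..w..w.................ww....................
204 wwwwwwww.w..www.w..wwwwwwwwwwww.w......ww.ww..............................
210 wwwwwwwww.w..ww...wwww.ww.wwww............................................
216 www.wwwww.ww..w..w.ww..wwwwwkkkkkkkkkkkkkkkkk............w.w..............
222 wwwwwwwwwwwwww..w..........kkkkk...kkkkkkkkkkk................ww..........
228 wwwwwww.wwww...............kk.k...........k.......................w.......
234 .ww..w.wwwww...................kYYYYkYYYYk................................
240 .wwwwww...ww...............kYYYYYYYYYYYYYYYYY.............................
246 .ww..ww....kk............YYYYYYYYYYYYYYYYYYYYYY..............kk...........
252 w.wwwwk..kkkk..........
[... 1247 characters left out ...]
kkkkkkkk.kkkkkkkkkkkkkkkkkkkkkkkkkkkkkkkkkkkkkkkkkkkk.kkkkkkkkkkkkkk
354 kkkkkkkkkkkkkkBkkkkkkkkkBkkkkkkkkkkBkkkkkkkkkkkkkkkkkkkkkkBkkkkkkkkkkkkkkk
360 kkkkkkkkkkkkkkkkkkBkkkkkkkkkkkkkkkkkkkkkkkkkkkkkkkkkkkkkkkkkkkkBkkkkkkkkkk
366 kkkkkkkkkBkkBkkkkkkkkkkBkkkkkkkkkBkkkkkkkkkkkkkkkkkkkkkkkkBkkkkkkkkkBkkkkk
372 kkkkkkkkBkkkkkkkkkkkkkkBkkkkkkkBkkkkkkkkkkkkkkkkkkkkkkkkkkkkkkkkkkkkkkkkkk
378 kkkkkkkkkkkkkkkkkkkkkkkkkkkBkkkkkkkkkkBkkkkkkkkBkkkkkkkkBkkkkkkkkkBkkkkkkk
384 kkkkkkkkkBkkkkkkkkkkkkkkkkkkkkkkkkkkkkBkkkBkkkkkkkkkkkBkkkkkkkkkkkkkkkkkkB
390 kkBkkkkBkkBkkkkkkkkkkkkkBkkkkkkkkkBkkkkkkkBkkkkkkkkkkkkkkkkkkkkkkkkkkkkkkk
396 kkkkkkkkkkkkkkkkkkBkkkkkBkkkBBkkkkkBkkkBkkkkkkkkkkkBkkkkkkkBkkkkkkkkkkkkkk
```

The cap sits centred between the pads, so I'm closing the gripper.

>>> {"fn": "carry_out", "kwargs": {"plan": "0 0 0 0 0 0; 0 0 0 0 0 0; 0 0 0 0 0 0; 0 0 0 0 0 0; 0 0 0 0 0 0; 0 0 0 0 0 0; 0 0 0 0 0 0; 0 0 0 0 0 0", "claw": 1}}

```text
time_s: 17.38
eef_pos: [0.44, -0.3023, 0.0608]
eef_rot: [0.002, 0.995, -0.043, 0.085]
wrist_force: [-1.0, 2.2, 6.5]
opening: 0.47
grasp_force: 59.8
```

>>> {"fn": "carry_out", "kwargs": {"plan": "0.03 0 -0.2 0 0 0; 0.07 0 -0.4 0 0 0; 0.07 0 -0.4 0 0 0; 0.08 0 -0.5 0 0 0; 0.08 0 -0.5 0 0 0; 0.08 0 -0.5 0 0 0; 0.07 0 -0.4 0 0 0; 0.02 0 -0.1 0 0 0"}}

```text
time_s: 18.05
eef_pos: [0.4403, -0.3039, 0.1853]
eef_rot: [0.003, 0.995, -0.043, 0.086]
wrist_force: [0.7, -1.0, -0.4]
opening: 0.472
grasp_force: 60.6
```

```bash
python3 - <<'E'
from h import *
for k in range(3): T=ctrl.camera("top");W=ctrl.camera("wrist");S=ctrl.camera("side")
p,R,o=pose();print(p,o["opening"],o["wrist_force"],o["time_s"],R.as_matrix()[:,2])
# cell geometry check in top view: expected projections of the tray corners when out
Rz=Ro.from_euler('z',-4.6,degrees=True);O=np.array([.611,.070,0])
P={n:O+Rz.apply(v) for n,v in dict(cl=[-.088,.039,.032],rimFL=[-.117,.068,.032],rimBL=[-.059,.068,.032],rimFR=[-.117,.010,.032],rimBR=[-.059,.010,.032],frontTL=[-.141,.089,.058],frontTR=[-.141,-.089,.058]).items()}
for n,c in (("T",T),("W",W),("S",S)): print(n,{k:proj(c,v)[0].round(0).astype(int).tolist() for k,v in P.items()})
h=T["pixels"]
print("top view"); 
for r in range(188,226,1): print(r,' '.join('%3d'%g for g in cv2.cvtColor(h,cv2.COLOR_RGB2GRAY)[r,262:334:2]))
E
```

```text
[ 0.43887451 -0.30211715  0.18069761] 0.4669330609879186 [ 0.32835537  0.35990913 -0.18886342] 18.5 [ 0.16639504 -0.00882083 -0.98601972]
T {'cl': [283, 204], 'rimFL': [273, 212], 'rimBL': [275, 195], 'rimFR': [292, 212], 'rimBR': [293, 195], 'frontTL': [265, 216], 'frontTR': [323, 218]}
W {'cl': [-91, 160], 'rimFL': [-113, 189], 'rimBL': [-124, 132], 'rimFR': [-58, 188], 'rimBR': [-68, 131], 'frontTL': [-170, 216], 'frontTR': [13, 215]}
S {'cl': [296, 262], 'rimFL': [302, 272], 'rimBL': [283, 266], 'rimFR': [309, 258], 'rimBR': [291, 253], 'frontTL': [306, 274], 'frontTR': [327, 232]}
top view
188 228 229 227 227 231 180 102  90  62 105 106 105 105 105 105 106 107 105 105 107 107 108 108 107  99  66 107 106 106 106 107 108 107 108 107 108
189 229 229 230 229 232 179 102 140 162 106 104 104 105 105 105 105 105 106 108 108 106 106 107 107 118 210 104 108 107 108 107 108 108 108 108 108
190 229 230 230 230 231 176  97 134 156 104 102 101 103 104 106 107 103 103 105 107 104 100  68  99 112 202  99 106 106 106 106 107 107 107 108 109
191 231 231 223 230 230 167  78 122 162 100  89  84  9
[... 4425 characters left out ...]
  37  35  36  37  35  36  36  35  36  35  35  34  35  34  35  33  34  32  35  32  29  71 252 233  64  33  53
222  78  75  71  66  64  57  52  42  34  24  21  21  21  22  22  22  23  21  22  22  21  22  24  27  28  25  24  25  24  26  76 225  96  29  50  60
223  80  77  73  70  66  60  56  48  31  79  66  66  64  64  65  65  64  64  62  61  61  47  45  52  58  53  45  44  46  59  95  89  36  49  59  69
224  80  78  75  72  66  61  58  53  37 230 255 254 253 252 253 254 254 251 250 246 245 244 255 188  87 155 255 255 255  96  86  40  46  58  67  68
225  81  79  76  72  70  65  59  54  42 102 249 234 234 232 231 233 234 233 230 228 224 226 233 245 254 220 238 238 248 220  68  48  61  69  70  72
```

```bash
python3 - <<'E'
from h import *
rows([.447,.1175,.20],-4.6,9.5,12)
E
```

```text
-0.05 -0.87 -0.04 -0.00 -0.00 -0.01; -0.05 -0.87 -0.04 -0.00 -0.00 -0.01; -0.05 -0.87 -0.05 -0.00 -0.00 -0.01; -0.05 -0.87 -0.05 -0.00 -0.00 -0.01; -0.05 -0.87 -0.05 -0.00 -0.00 -0.01; -0.05 -0.87 -0.05 -0.00 -0.00 -0.01; -0.05 -0.87 -0.05 -0.00 -0.00 -0.01; -0.05 -0.87 -0.05 -0.00 -0.00 -0.01;
-0.05 -0.87 -0.05 -0.00 -0.00 -0.01; -0.05 -0.87 -0.05 -0.00 -0.00 -0.01; -0.05 -0.87 -0.05 -0.00 -0.00 -0.01; -0.05 -0.87 -0.05 -0.00 -0.00 -0.01;
```

>>> {"fn": "carry_out", "kwargs": {"plan": "-0.04 -0.4 -0.04 0 0 0; -0.04 -0.6 -0.04 0 0 0; -0.04 -0.7 -0.04 0 0 0; -0.04 -0.8 -0.04 0 0 0; -0.04 -0.8 -0.04 0 0 0; -0.04 -0.8 -0.04 0 0 0; -0.04 -0.8 -0.04 0 0 0; -0.04 -0.8 -0.04 0 0 0"}}

```text
time_s: 19.17
eef_pos: [0.4439, -0.0727, 0.193]
eef_rot: [0.001, 0.995, -0.044, 0.084]
wrist_force: [0.4, -0.4, -2.6]
opening: 0.471
grasp_force: 60.7
```

>>> {"fn": "carry_out", "kwargs": {"plan": "-0.04 -0.8 -0.04 0 0 0; -0.04 -0.8 -0.04 0 0 0; -0.04 -0.8 -0.04 0 0 0; -0.04 -0.7 -0.03 0 0 0; -0.04 -0.6 -0.03 0 0 0; -0.04 -0.5 -0.03 0 0 0; -0.04 -0.4 -0.03 0 0 0; -0.04 -0.14 -0.03 0 0 0"}}

```text
time_s: 19.83
eef_pos: [0.4459, 0.1179, 0.2022]
eef_rot: [0.001, 0.996, -0.042, 0.084]
wrist_force: [-0.3, 0.2, -2.3]
opening: 0.469
grasp_force: 60.8
```

```bash
python3 - <<'E'
from h import *
for k in range(4): W=ctrl.camera("wrist")
p,R,o=pose();print(p,o["opening"],o["wrist_force"],o["time_s"])
Rz=Ro.from_euler('z',-4.6,degrees=True);O=np.array([.611,.070,0])
for n,v in dict(cl=[-.088,.039,.012],rimFL=[-.117,.068,.032],rimBL=[-.059,.068,.032],rimFR=[-.117,.010,.032],rimBR=[-.059,.010,.032],frontTL=[-.141,.089,.058],frontTR=[-.141,-.089,.058]).items(): print(n,proj(W,O+Rz.apply(v)).round(1))
g=cv2.cvtColor(W["pixels"],cv2.COLOR_RGB2GRAY)
for r in range(100,300,5): print(r,' '.join('%3d'%x for x in g[r,240:400:4]))
E
```

```text
[0.44616678 0.11541662 0.20225233] 0.4652293033922218 [-0.42262757 -0.69520761 -0.90511432] 20.0333
cl [[314.6 135.4]]
rimFL [[287.9 160.8]]
rimBL [[286.9 106.2]]
rimFR [[340.9 160.5]]
rimBR [[341.1 105.8]]
frontTL [[264.9 184.5]]
frontTR [[440.3 183.5]]
100 179 179 179 180 181 181 180 181 180 188 191 191 190 193 200 116 190 189 190 189 189 189 190 189 189 190 189 189 189 189 189 190 188 190 189 189 190 190 118  70
105 180 179 181 180 180 180 181 181 179 187 189 190 188 192 146 198 190 189 189 190 190 191 190 189 188 190 189 189 191 190 190 190 190 190 189 191 191 174 139 148
110 180 181 182 180 181 181 181 179 181 184 190 171 171 171 156 139 123 108 100  77  71  51  53  54  68 183 189 193 190  44  58  53  53  69  68  92 149 167 166 163
115 182 181 179 179 180 180 181 181 181 181 190  58 202 201 198 192 191 192 192 190 192 192 191 189 100 189 189 193 180 189 189 190 189 191 107 146 178 170 167 166
120 181 181 182 181 182 182 181 181 181 181 191  56 193 190 190 190 190 190 190 190 190 190 190 190 107 189 192 193 174 190 190 190 147 100  72 120 177 173 170 167
125 182 181 182 181 182 1
[... 5014 characters left out ...]
  66  68  69  23  29  76  52  23  25  26  28
280  36  37  37  38  34  30  81  34  30  71  70  68  67  57  30  33  30  31  30  33  32  33  31  31  32  32  27  71  65  64  67  66  23  29  77  25  22  23  25  25
285  35  37  31  36  34  31  30  36  49  68  67  67  69  28  34  32  79  51  76  76  97  80  89  41  61  31  29  33  67  64  66  68  15  25  27  27  22  25  24  24
290  33  32  33  31  31  31  28  31  49  67  67  67  68  30  32  30  29  31  31  29  28  31  30  29  29  30  27  55  66  67  67  67  15  26  25  21  20  27  22  19
295  30  33  32  31  29  29  28  30  50  67  66  65  65  30  31  30  31  29  29  29  31  30  26  30  27  29  29  38  67  66  65  68  17  28  26  17  22  24  22  18
```

```bash
python3 - <<'E'
from h import *
A=[.525,.1185,.195]
rows(A,-4.6,9.5,4);print();rows([.525,.1185,.085],-4.6,9.5,8,start=(A,-4.6,9.5))
E
```

```text
0.47 -0.06 0.13 -0.01 -0.01 -0.02; 0.47 -0.06 0.13 -0.01 -0.01 -0.02; 0.48 -0.06 0.13 -0.01 -0.01 -0.02; 0.48 -0.06 0.13 -0.01 -0.01 -0.02; 
-0.06 0.00 0.34 0.00 0.00 0.00; -0.06 0.00 0.34 0.00 0.00 0.00; -0.06 0.00 0.34 0.00 0.00 0.00; -0.06 0.00 0.34 0.00 0.00 0.00; -0.06 0.00 0.34 0.00 0.00 0.00; -0.06 0.00 0.34 0.00 0.00 0.00; -0.06 0.00 0.34 0.00 0.00 0.00; -0.06 0.00 0.34 0.00 0.00 0.00;
```

>>> {"fn": "carry_out", "kwargs": {"plan": "0.3 -0.04 0.08 0 0 0; 0.4 -0.05 0.11 0 0 0; 0.4 -0.05 0.11 0 0 0; 0.4 -0.05 0.11 0 0 0; 0.3 -0.04 0.08 0 0 0; 0.1 -0.01 0.03 0 0 0; 0 0 0 0 0 0; 0 0 0 0 0 0"}}

```text
time_s: 20.7
eef_pos: [0.5247, 0.1179, 0.1944]
eef_rot: [0.002, 0.996, -0.044, 0.084]
wrist_force: [-0.6, 0.6, -0.8]
opening: 0.464
grasp_force: 60.8
```

>>> {"fn": "carry_out", "kwargs": {"plan": "-0.06 0 0.34 0 0 0; -0.06 0 0.34 0 0 0; -0.06 0 0.34 0 0 0; -0.06 0 0.34 0 0 0; -0.05 0 0.3 0 0 0; -0.04 0 0.25 0 0 0; 0 0 0 0 0 0; 0 0 0 0 0 0"}}

```text
time_s: 21.37
eef_pos: [0.5245, 0.119, 0.1171]
eef_rot: [0.002, 0.996, -0.043, 0.084]
wrist_force: [0.4, -0.5, -1.9]
opening: 0.47
grasp_force: 60.8
```

```bash
python3 - <<'E'
from h import *
p,R,o=pose();print(p,o["wrist_force"],o["time_s"])
rows([.525,.1185,.078],-4.6,9.5,8)
E
```

```text
[0.52445826 0.11896879 0.1170841 ] [ 0.44062763 -0.51108696 -1.85124953] 21.3667
-0.02 0.00 0.12 -0.00 -0.00 -0.01; -0.02 0.00 0.12 -0.00 -0.00 -0.01; -0.02 0.00 0.12 -0.00 -0.00 -0.01; -0.02 0.00 0.12 -0.00 -0.00 -0.01; -0.02 0.00 0.12 -0.00 -0.00 -0.01; -0.02 0.00 0.12 -0.00 -0.00 -0.01; -0.02 0.00 0.12 -0.00 -0.00 -0.01; -0.02 0.00 0.12 -0.00 -0.00 -0.01;
```

>>> {"fn": "carry_out", "kwargs": {"plan": "-0.02 0 0.13 0 0 0; -0.02 0 0.13 0 0 0; -0.02 0 0.13 0 0 0; -0.02 0 0.13 0 0 0; -0.02 0 0.13 0 0 0; -0.02 0 0.13 0 0 0; -0.02 0 0.13 0 0 0; -0.02 0 0.08 0 0 0"}}

```text
time_s: 22.03
eef_pos: [0.5251, 0.1192, 0.0762]
eef_rot: [0.002, 0.996, -0.043, 0.084]
wrist_force: [-0.2, 0.1, -1.5]
opening: 0.471
grasp_force: 60.8
```

>>> {"fn": "carry_out", "kwargs": {"plan": "0 0 0 0 0 0; -0.01 0 0.03 0 0 0; 0 0 0.03 0 0 0; -0.01 0 0.03 0 0 0; 0 0 0 0 0 0; 0 0 0 0 0 0; 0 0 0 0 0 0; 0 0 0 0 0 0"}}

```text
time_s: 22.7
eef_pos: [0.5254, 0.1192, 0.0737]
eef_rot: [0.001, 0.995, -0.043, 0.084]
wrist_force: [0.6, -0.3, -1.8]
opening: 0.469
grasp_force: 60.8
```

>>> {"fn": "carry_out", "kwargs": {"plan": "0 0 0.03 0 0 0; 0 0 0.02 0 0 0; 0 0 0 0 0 0; 0 0 0 0 0 0; 0 0 0 0 0 0; 0 0 0 0 0 0; 0 0 0 0 0 0; 0 0 0 0 0 0"}}

```text
time_s: 23.37
eef_pos: [0.5268, 0.1192, 0.0728]
eef_rot: [0.002, 0.995, -0.043, 0.086]
wrist_force: [-2.8, -0.1, 5.9]
opening: 0.47
grasp_force: 61.4
```

>>> {"fn": "carry_out", "kwargs": {"plan": "0 0 0 0 0 0; 0 0 0 0 0 0; 0 0 0 0 0 0; 0 0 0 0 0 0; 0 0 0 0 0 0; 0 0 0 0 0 0; 0 0 0 0 0 0; 0 0 0 0 0 0", "claw": -0.3}}

```text
time_s: 24.03
eef_pos: [0.5256, 0.1192, 0.0715]
eef_rot: [0.002, 0.996, -0.043, 0.084]
wrist_force: [0.0, 0.1, -0.1]
opening: 0.653
grasp_force: 0.0
```

>>> {"fn": "carry_out", "kwargs": {"plan": "0.01 0 -0.1 0 0 0; 0.03 0 -0.2 0 0 0; 0.05 0 -0.3 0 0 0; 0.06 0 -0.4 0 0 0; 0.06 0 -0.5 0 0 0; 0 0 -0.6 0 0 0; 0 0 -0.6 0 0 0; 0 0 -0.4 0 0 0"}}

```text
time_s: 24.7
eef_pos: [0.5137, 0.1199, 0.1985]
eef_rot: [0.001, 0.995, -0.043, 0.086]
wrist_force: [1.2, 1.1, 0.1]
opening: 0.648
grasp_force: 0.0
```

```bash
sed -i 's/-.433,X\[1\]+.3)<.06/-.522,X[1]-.119)<.06/;s/\.096)/.108)/;s/\.088)/.098)/' /tmp/y.py; python3 /tmp/y.py; python3 - <<'E'
from h import *
W=ctrl.camera("wrist");print(proj(W,[[.523,.119,.108],[.523,.119,.012]]))
h=cv2.cvtColor(W["pixels"],cv2.COLOR_RGB2HSV)
for r in range(130,260,4):
    print(r,''.join('Y' if (18<=a<=34 and s>90) else 'B' if (95<a<135 and s>60) else 'w' if (s<40 and v>150) else 'k' if v<60 else '.' for a,s,v in h[r,260:440:2]))
E
```

```text
[0.5123621  0.11971087 0.1940718 ] [ 0.1657868  -0.01037949 -0.98610699] 0.6534867084701919 25.0
W [317.8 211.3] [ 295  189   47   49 1012] [0.523  0.1214 0.108 ] [0.5214 0.1217 0.098 ]
S [297.1 248.3] [291 242  13  14 151] [0.517  0.1288 0.108 ] [0.5201 0.1202 0.098 ]
[[320.3194839  208.91574574]
 [320.43544083 195.90846245]]
130 wwwwwwwwwwwww..........................................................k..................
134 wwwwwwwwwwwww..........................................................k..................
138 wwwwwwwwwwwww..........................................................k..................
142 wwwwwwwwwwwwww.........................................................k..................
146 wwwww.wwwwwwww..............................wwww......wwwwwwwww.wwwww..kwwwwwwwwwwwwwwwwww
150 wwwwwwwwwwwwwwwwwwwwwwwk.wwwwwwwwwwwwwwwwwwwwwwwwwwwwwwwwwwwwwwwwwwww..kwwwwwwwwwwwwwwwwww
154 wwwwwwwwwwwwwwwwwwwwwww..wwwwwwwwwwwwwwwwwwwwwwwwwwwwwwwwwwwwwwwwwwww..kwwww...wwwwwwwwwww
158 wwwwwwwwwwwwwwwwwwwwwww..wwwwwwwwwwwwwwwwwwwwwwwwwwwwwwwwwwwwwwwwwwwwwwkwwwwwwwwwwwwwwwwww
162 wwwwwww
[... 1663 characters left out ...]
kkkkkkkkkkkkkkkkkkkkkkkkkkkkkkk.www
234 wwwwwwwwwkkkkkkkkkkkkkkkkYYYYYYYYYYkkkkkkkkkkkkkkkkkkkkkkkkkkkkkkkkkkkkkkkkkkkkkkkkkkkkkk.
238 wwwwwwwwkkkkkkkkkkkkkkkkkkkkkkkkkkkkkkkkkkkkkkkkkkkkkkkkkkkkkkkkkkkkkkkkkkkkkkkkkk........
242 .kkwwww............k.kk.kk.kk.k..........................kkkkk............................
246 kkk.ww...........k.......................................kkkkkk..................k........
250 kkk.ww...........k..................kkk.kkkk.kkk..k......kkkkkkkkk.kkk.......wwwwwwwwwwwww
254 kkkkwwwwwwwwww.ww.wwww...................................kkkkkkkkkk.kkkkk....wwwwwwwwwwwww
258 kkkkwwwwwwwwwwwwwwwwwww.................................kkkkkkkkkkkk.kkkkk...wwwwwwwwwwwww
```

Measured jar position is (0.522,0.121) against the cell centre (0.523,0.119), and it stands upright and released. Next I'll back off, lean the tool and push the tray.

```bash
python3 - <<'E'
from h import *
A=[.41,.088,.16];B=[.43,.085,.036]
rows(A,-4.6,45,8);rows(B,-4.6,45,8,start=(A,-4.6,45))
d=np.array([.9968,-.080,0])*.04;print(ori(-4.6,45).inv().apply(d)/.04)
E
```

```text
-0.32 0.13 0.05 -0.00 0.77 -0.01; -0.33 0.13 0.03 -0.00 0.77 -0.01; -0.33 0.13 0.00 -0.00 0.77 -0.01; -0.33 0.13 -0.02 -0.00 0.77 -0.01; -0.32 0.13 -0.05 -0.00 0.77 -0.01; -0.32 0.13 -0.07 -0.00 0.77 -0.01; -0.31 0.12 -0.10 -0.00 0.77 -0.01; -0.30 0.12 -0.12 -0.00 0.77 -0.01;
-0.23 0.00 0.32 0.00 0.00 0.00; -0.23 0.00 0.32 0.00 0.00 0.00; -0.23 0.00 0.32 0.00 0.00 0.00; -0.23 0.00 0.32 0.00 0.00 0.00; -0.23 0.00 0.32 0.00 0.00 0.00; -0.23 0.00 0.32 0.00 0.00 0.00; -0.23 0.00 0.32 0.00 0.00 0.00; -0.23 0.00 0.32 0.00 0.00 0.00;
[ 7.07110387e-01 -1.99977495e-04  7.07110387e-01]
```

>>> {"fn": "carry_out", "kwargs": {"plan": "-0.32 0.13 0.05 0 0.77 0; -0.33 0.13 0.03 0 0.77 0; -0.33 0.13 0 0 0.77 0; -0.33 0.13 -0.02 0 0.77 0; -0.32 0.13 -0.05 0 0.77 0; -0.32 0.13 -0.07 0 0.77 0; -0.31 0.12 -0.1 0 0.77 0; -0.3 0.12 -0.12 0 0.77 0", "claw": 1}}

```text
time_s: 25.72
eef_pos: [0.4185, 0.092, 0.1645]
eef_rot: [0.017, 0.924, -0.042, 0.38]
wrist_force: [4.2, 18.5, -20.5]
opening: -0.003
grasp_force: 0.0
```

>>> {"fn": "carry_out", "kwargs": {"plan": "-0.23 0 0.32 0 0 0; -0.23 0 0.32 0 0 0; -0.23 0 0.32 0 0 0; -0.23 0 0.32 0 0 0; -0.23 0 0.32 0 0 0; -0.23 0 0.32 0 0 0; -0.23 0 0.3 0 0 0; 0 0 0 0 0 0"}}

```text
time_s: 26.38
eef_pos: [0.433, 0.0854, 0.0906]
eef_rot: [0.023, 0.925, -0.044, 0.376]
wrist_force: [0.3, -0.2, 0.6]
opening: -0.002
grasp_force: 0.0
```

```bash
python3 - <<'E'
from h import *
p,R,o=pose();print(p,R.as_matrix()[:,2],o["wrist_force"],o["time_s"],o["opening"])
E
```

```text
[0.43302596 0.08537213 0.09064817] [ 0.69376741 -0.0748644  -0.7162975 ] [ 0.25443897 -0.21021615  0.56162104] 26.3833 -0.001697918578252362
```

```bash
python3 /tmp/y.py; python3 - <<'E'
from h import *
print(pose()[2]["q"])
W=ctrl.camera("wrist");T=ctrl.camera("top")
print(proj(W,[[.522,.121,.108],[.521,.04,.098]]),proj(T,[[.522,.121,.108],[.521,.04,.098]]))
h=cv2.cvtColor(W["pixels"],cv2.COLOR_RGB2HSV)
for r in range(20,250,6):
    print(r,''.join('Y' if (18<=a<=34 and s>90) else 'B' if (95<a<135 and s>60) else 'w' if (s<40 and v>150) else 'k' if v<60 else '.' for a,s,v in h[r,170:500:3]))
E
```

```text
[0.43452673 0.08564767 0.093165  ] [ 0.69737149 -0.07475114 -0.712801  ] -0.0011685398237711684 26.6833
W [249.5 121.8] [ 217   93   66   70 1843] [0.5153 0.121  0.108 ] [0.5248 0.1232 0.098 ]
T [279.4 196.3] [273 190  14  13 129] [0.52   0.1202 0.108 ] [0.5241 0.1211 0.098 ]
S [297.2 248.2] [291 242  13  14 154] [0.5168 0.1284 0.108 ] [0.5199 0.1197 0.098 ]
[-0.0396081  -0.23781043  2.57618103 -1.04999927  0.05430029  2.65776259]
[[250.13167194 115.27811359]
 [375.32491343 118.73085331]] [[279.12779708 195.72436427]
 [306.19936559 196.05694544]]
20 kkkkkkY..YkkYkkkkkkkYYkkYYYY.YYYY.YYYYYYYY.Y..YYY..YY.YYYYY.YYY.YYYY.YYkkYkkYYYkYYkkYYYkkkkkkkkkkkkkkkkkkkkkkk
26 kkkkkkk...kkkkkkkkYkkkkkY.YYYYYkYY.YYYYYYYYYYYYYY.YY.Y.YYYYYYY...YYY.kkkYYkYYkYkYYYY.Ykkkkkkkkkkkkkkkkkkkkk.kk
32 kkkkkkkY.Y.kkkkkkkYYkYYkYY.YYYY.YYYYYYYYYY.YY..Y.YYYYYYYYYYYYkYYYYYYkkkYYkkYYkkkYk.YYBkkkkkkkkkkkkkkkkkkkkkk.k
38 kkkkkkk.....kkkkkkkkYYkkYYYY.Y.YYYYYYYYYYYY.YYYY.YY.YYYYY.Yk....YYY.kkkYkkYkkYYYYkYYYkkkkkkkkkkkkkkkkkkkkkkkk.
44 wwwwwwwwwY...kkkkkkkkkkkk.YY...YYYYYY.YYY.Y.Y..Y.YYYYY.YYYY.YYY..YYYkkYYYkYkYYYYYYY.kkkk
[... 3223 characters left out ...]
wwwwwwwwww
218 wwwwwwww..................................................................................wwwwwwwwwwwwwwwwwwww
224 wwwwwww....................................kkkkkkkkkkk......k...k...k.kkkkkk.kk........k.wwwwwwwwwwwwwwwwwwwww
230 wwwwwww................k.kk..kk..k.k.kkkkkkkkk..kkkkkkkk.kkk..k....k.k.k...............wwwwwwwwwwwwwwwwwwwwwww
236 w.wwwwwwww................k...........k..k...kkkkkkkkkkkkkkkk.k..kkkk.kkkkkk..k..kk..wwwwwwwwwwwwwwwwwwwwwwwww
242 wwwwwwwwwwww.....................kkkkkkkkkkkkk...kk....kkkkkkkkkkkkkk................wwwwwwwwwwwwwwwwwwwwwwwww
248 wwwwwwwwwwwwww............................kkkk...kk....kkk.wwwwwwwwwwww.wwwwwwwwwwwwwwwwwwwwwwwwwwwwwwwwwwwwww
```

Nothing in the scene has moved, but the joints are near their limits (q3 2.576, q5 0.05). I'll undo the lean gently to about 20°.

>>> {"fn": "carry_out", "kwargs": {"plan": "0 0 0 0 -0.2 0; 0 0 0 0 -0.3 0; 0 0 0 0 -0.4 0; 0 0 0 0 -0.5 0; 0 0 0 0 -0.6 0; 0 0 0 0 -0.7 0; 0 0 0 0 -0.7 0; 0 0 0 0 -0.5 0"}}

```text
time_s: 27.45
eef_pos: [0.436, 0.0813, 0.0948]
eef_rot: [0.02, 0.974, -0.051, 0.22]
wrist_force: [-0.7, -0.3, -0.8]
opening: -0.005
grasp_force: 0.0
```

```bash
python3 - <<'E'
from h import *
p,R,o=pose();print(p,R.as_matrix().round(3).tolist(),o["q"],o["wrist_force"],o["time_s"])
rows([.44,.0855,.043],-4.6,20,8)
E
```

```text
[0.43604227 0.0813204  0.09476924] [[0.898, -0.109, 0.427], [-0.091, -0.994, -0.062], [0.431, 0.016, -0.902]] [-0.05674544 -0.18926193  2.36061413 -0.07413851  0.52701426  1.67478237] [-0.71874191 -0.32148638 -0.84497827] 27.45
-0.06 -0.02 0.15 0.03 -0.12 -0.02; -0.06 -0.02 0.15 0.03 -0.12 -0.02; -0.06 -0.02 0.15 0.03 -0.12 -0.02; -0.05 -0.02 0.15 0.03 -0.12 -0.02; -0.05 -0.02 0.15 0.03 -0.12 -0.02; -0.05 -0.02 0.15 0.03 -0.12 -0.02; -0.05 -0.01 0.15 0.03 -0.12 -0.02; -0.05 -0.01 0.16 0.03 -0.12 -0.02;
```

>>> {"fn": "carry_out", "kwargs": {"plan": "-0.06 -0.02 0.15 0.03 -0.12 -0.02; -0.06 -0.02 0.15 0.03 -0.12 -0.02; -0.06 -0.02 0.15 0.03 -0.12 -0.02; -0.05 -0.02 0.15 0.03 -0.12 -0.02; -0.05 -0.02 0.15 0.03 -0.12 -0.02; -0.05 -0.02 0.15 0.03 -0.12 -0.02; -0.05 -0.01 0.15 0.03 -0.12 -0.02; -0.05 -0.01 0.16 0.03 -0.12 -0.02"}}

```text
time_s: 28.12
eef_pos: [0.4386, 0.0857, 0.0413]
eef_rot: [0.008, 0.984, -0.042, 0.173]
wrist_force: [-1.0, -0.2, -0.5]
opening: 0.002
grasp_force: 0.0
```

```bash
python3 - <<'E'
from h import *
p,R,o=pose();print(p,R.as_matrix()[:,2],o["q"],o["wrist_force"])
A=[.52,.078,.043]
rows(A,-4.6,30,16);rows([.585,.0725,.043],-4.6,37,16,start=(A,-4.6,30))
E
```

```text
[0.43859947 0.08565922 0.04130935] [ 0.34047836 -0.03064713 -0.93975275] [-0.06850761  0.00254274  2.30993674 -0.01572958  0.4803465   1.5996224 ] [-0.99281562 -0.16595873 -0.46187307]
0.12 0.00 0.04 0.00 0.11 -0.00; 0.12 0.00 0.04 0.00 0.11 -0.00; 0.12 0.00 0.04 0.00 0.11 -0.00; 0.12 0.00 0.05 0.00 0.11 -0.00; 0.12 0.00 0.05 0.00 0.11 -0.00; 0.12 0.00 0.05 0.00 0.11 -0.00; 0.12 0.00 0.05 0.00 0.11 -0.00; 0.12 0.00 0.05 0.00 0.11 -0.00;
0.12 0.00 0.05 0.00 0.11 -0.00; 0.12 0.00 0.05 0.00 0.11 -0.00; 0.12 0.00 0.05 0.00 0.11 -0.00; 0.12 0.00 0.06 0.00 0.11 -0.00; 0.11 0.00 0.06 0.00 0.11 -0.00; 0.11 0.00 0.06 0.00 0.11 -0.00; 0.11 0.00 0.06 0.00 0.11 -0.00; 0.11 0.00 0.06 0.00 0.11 -0.00;
0.09 0.00 0.05 0.00 0.08 0.00; 0.09 0.00 0.05 0.00 0.08 0.00; 0.09 0.00 0.05 0.00 0.08 0.00; 0.09 0.00 0.05 0.00 0.08 0.00; 0.09 0.00 0.05 0.00 0.08 0.00; 0.09 0.00 0.05 0.00 0.08 0.00; 0.09 0.00 0.05 0.00 0.08 0.00; 0.09 0.00 0.06 0.00 0.08 0.00;
0.08 0.00 0.06 0.00 0.08 0.00; 0.08 0.00 0.06 0.00 0.08 0.00; 0.08 0.00 0.06 0.00 0.08 0.00; 0.08 0.00 0.06 0.00 0.08 0.00; 0.08 0.00 0.06 0.00 0.08 0.00; 0.08 0.00 0.06 0.00 0.08 0.00; 0.08 0.00 0.06 0.00 0.08 0.00; 0.08 0.00 0.06 0.00 0.08 0.00;
```

>>> {"fn": "carry_out", "kwargs": {"plan": "0.12 0 0.04 0 0.11 0; 0.12 0 0.04 0 0.11 0; 0.12 0 0.04 0 0.11 0; 0.12 0 0.05 0 0.11 0; 0.12 0 0.05 0 0.11 0; 0.12 0 0.05 0 0.11 0; 0.12 0 0.05 0 0.11 0; 0.12 0 0.05 0 0.11 0"}}

```text
time_s: 28.78
eef_pos: [0.4795, 0.0823, 0.0426]
eef_rot: [0.01, 0.975, -0.041, 0.217]
wrist_force: [-3.5, 2.6, -2.0]
opening: -0.001
grasp_force: 1.6
```

>>> {"fn": "carry_out", "kwargs": {"plan": "0.12 0 0.05 0 0.11 0; 0.12 0 0.05 0 0.11 0; 0.12 0 0.05 0 0.11 0; 0.12 0 0.06 0 0.11 0; 0.11 0 0.06 0 0.11 0; 0.11 0 0.06 0 0.11 0; 0.11 0 0.06 0 0.11 0; 0.11 0 0.06 0 0.11 0"}}

```text
time_s: 29.45
eef_pos: [0.5208, 0.0785, 0.0437]
eef_rot: [0.012, 0.965, -0.041, 0.26]
wrist_force: [-4.9, 1.6, -2.5]
opening: -0.002
grasp_force: 2.0
```

>>> {"fn": "carry_out", "kwargs": {"plan": "0.09 0 0.05 0 0.08 0; 0.09 0 0.05 0 0.08 0; 0.09 0 0.05 0 0.08 0; 0.09 0 0.05 0 0.08 0; 0.09 0 0.05 0 0.08 0; 0.09 0 0.05 0 0.08 0; 0.09 0 0.05 0 0.08 0; 0.09 0 0.05 0 0.08 0"}}

```text
time_s: 30.12
eef_pos: [0.5535, 0.0757, 0.0453]
eef_rot: [0.013, 0.956, -0.041, 0.291]
wrist_force: [-4.7, 1.0, -4.5]
opening: 0.0
grasp_force: 2.2
```

```bash
cp /tmp/y.py /tmp/z.py; sed -i 's/<.06:/<.16:/' /tmp/z.py; python3 /tmp/z.py; python3 -c "
from h import *
p,R,o=pose();print(o['q'],o['wrist_force'])"
```

```text
[0.55382755 0.07563437 0.04587857] [ 0.55526314 -0.0492354  -0.83021607] 0.0010676671117657106 30.4167
W [208.9 105.6] [ 154   47  108  113 5982] [0.6058 0.1141 0.108 ] [0.6132 0.1179 0.098 ]
T [279.7 169.5] [274 165  14   9  70] [0.6094 0.1182 0.108 ] [0.6143 0.119  0.098 ]
S [266.8 240.5] [260 234  14  14 158] [0.6105 0.1235 0.108 ] [0.6147 0.1148 0.098 ]
[-0.07091201  0.18266795  2.20525943 -0.0603408   0.16272618  1.64139271] [-2.70339357  0.50697012 -2.12983541]
```

>>> {"fn": "carry_out", "kwargs": {"plan": "0.08 0 0.06 0 0 0; 0.08 0 0.06 0 0 0; 0.08 0 0.06 0 0 0; 0.08 0 0.06 0 0 0; 0.08 0 0.06 0 0 0; 0.08 0 0.06 0 0 0; 0.06 0 0.04 0 0 0; 0.04 0 0.03 0 0 0"}}

```text
time_s: 31.08
eef_pos: [0.5833, 0.0736, 0.045]
eef_rot: [0.013, 0.956, -0.04, 0.292]
wrist_force: [-4.6, 2.3, 4.1]
opening: 0.002
grasp_force: 2.9
```

>>> {"fn": "carry_out", "kwargs": {"plan": "0.04 0 0.03 0 0 0; 0.04 0 0.03 0 0 0; 0.03 0 0.02 0 0 0; 0 0 0 0 0 0; 0 0 0 0 0 0; 0 0 0 0 0 0; 0 0 0 0 0 0; 0 0 0 0 0 0"}}

```text
time_s: 31.75
eef_pos: [0.5878, 0.0728, 0.0441]
eef_rot: [0.013, 0.956, -0.041, 0.291]
wrist_force: [-3.0, 1.5, 2.7]
opening: -0.002
grasp_force: 1.9
```

>>> {"fn": "carry_out", "kwargs": {"plan": "0.03 0 0.02 0 0 0; 0.03 0 0.02 0 0 0; 0 0 0 0 0 0; 0 0 0 0 0 0; 0 0 0 0 0 0; 0 0 0 0 0 0; 0 0 0 0 0 0; 0 0 0 0 0 0"}}

```text
time_s: 32.42
eef_pos: [0.5895, 0.0727, 0.0433]
eef_rot: [0.013, 0.956, -0.041, 0.29]
wrist_force: [-8.3, 1.6, 6.7]
opening: 0.002
grasp_force: 4.5
```

>>> {"fn": "carry_out", "kwargs": {"plan": "0.03 0 0.02 0 0 0; 0.03 0 0.02 0 0 0; 0 0 0 0 0 0; 0 0 0 0 0 0; 0 0 0 0 0 0; 0 0 0 0 0 0; 0 0 0 0 0 0; 0 0 0 0 0 0"}}

```text
time_s: 33.08
eef_pos: [0.5899, 0.0728, 0.0419]
eef_rot: [0.013, 0.957, -0.04, 0.287]
wrist_force: [-21.4, 1.8, 15.0]
opening: 0.001
grasp_force: 10.6
```

>>> {"fn": "carry_out", "kwargs": {"plan": "-0.03 0 -0.02 0 0 0; -0.03 0 -0.02 0 0 0; -0.04 0 -0.03 0 0 0; -0.06 0 -0.05 0 0 0; -0.1 0 -0.07 0 0 0; -0.12 0 -0.1 0 0 0; -0.15 0 -0.12 0 0 0; -0.15 0 -0.12 0 0 0"}}

```text
time_s: 33.75
eef_pos: [0.5591, 0.0752, 0.0471]
eef_rot: [0.013, 0.956, -0.041, 0.291]
wrist_force: [0.2, -0.0, 0.4]
opening: -0.002
grasp_force: 0.0
```

>>> {"fn": "carry_out", "kwargs": {"plan": "-0.2 0 -0.15 0 0 0; -0.2 0 -0.2 0 0 0; -0.1 0 -0.3 0 0 0; 0 0 -0.4 0 0 0; 0 0 -0.4 0 0 0; 0 0 -0.3 0 0 0; 0 0 -0.1 0 0 0; 0 0 0 0 0 0"}}

```text
time_s: 34.42
eef_pos: [0.5015, 0.0805, 0.0979]
eef_rot: [0.013, 0.956, -0.04, 0.292]
wrist_force: [-0.4, -1.0, 1.0]
opening: 0.001
grasp_force: 0.0
```

```bash
python3 /tmp/z.py; python3 - <<'E'
from h import *
p,R,o=pose();print(o['q'],o['wrist_force'],o["dq"].round(3))
S=ctrl.camera("side");T=ctrl.camera("top")
s0=cv2.imread("pics/side0.png")[:,:,::-1]
# front panel in side view: compare with the start picture (shut)
a=S["pixels"][215:280,262:300].astype(int);b=s0[215:280,262:300].astype(int)
print("panel diff",np.abs(a-b).mean())
def red(im):
    q=im.astype(int);m=(q[:,:,0]>110)&(q[:,:,1]<60)&(q[:,:,2]<70);m[:185]=0;m[210:]=0;m[:,:290]=0;m[:,315:]=0;y,x=np.nonzero(m);return x.mean(),y.mean(),len(x)
print(red(S["pixels"]),red(s0))
for r in range(226,274,2):print(r,S["pixels"][r,258:330:4,0].tolist(),s0[r,258:330:4,0].tolist())
E
```

```text
[0.50121536 0.08024199 0.09592677] [ 0.55336032 -0.04910059 -0.83149353] -0.0003531931133892692 34.7167
W [222.7  28.1] [218  20  13  19  81] [0.6474 0.1304 0.108 ] [0.6587 0.1337 0.098 ]
W [257.3  42.8] [221  20  60  37 681] [0.6337 0.1086 0.108 ] [0.6441 0.1104 0.098 ]
S [261.8 237.7] [260 232   5  12  47] [0.6286 0.1172 0.108 ] [0.633  0.1084 0.098 ]
[-0.06817503 -0.06707115  2.31650612 -0.03779279  0.30345116  1.6202382 ] [ 0.31482565 -0.49325224 -0.56382384] [-0.001 -0.    -0.001 -0.     0.003 -0.002]
panel diff 3.277867746288799
(np.float64(300.65384615384613), np.float64(196.0), 26) (np.float64(300.7916666666667), np.float64(196.125), 24)
226 [215, 232, 240, 130, 139, 104, 107, 68, 68, 121, 122, 126, 243, 245, 241, 17, 19, 22] [213, 232, 239, 126, 112, 102, 107, 67, 68, 120, 121, 124, 242, 245, 245, 245, 244, 243]
228 [104, 143, 201, 144, 139, 105, 107, 68, 75, 121, 123, 222, 246, 245, 131, 17, 30, 21] [104, 140, 199, 142, 140, 103, 106, 67, 72, 120, 121, 220, 245, 245, 245, 244, 244, 243]
230 [101, 106, 126, 150, 120, 122, 108, 68, 77, 121, 135, 245, 245, 245, 26, 21, 33, 20]
[... 3129 characters left out ...]
2, 244, 244, 245, 244, 244, 243, 230, 239, 114, 115, 115, 114] [122, 106, 96, 64, 103, 121, 244, 244, 244, 243, 244, 243, 229, 239, 240, 240, 240, 239]
268 [123, 111, 99, 66, 118, 154, 244, 244, 245, 244, 244, 236, 230, 239, 114, 114, 114, 113] [123, 110, 97, 66, 116, 153, 243, 243, 244, 243, 244, 235, 229, 240, 240, 240, 240, 240]
270 [123, 113, 100, 69, 119, 200, 244, 244, 244, 240, 245, 229, 232, 239, 113, 114, 113, 113] [122, 113, 98, 69, 118, 199, 243, 243, 243, 240, 244, 228, 232, 239, 239, 240, 239, 239]
272 [159, 122, 111, 87, 127, 242, 244, 244, 244, 235, 244, 238, 237, 239, 115, 115, 115, 121] [157, 121, 123, 86, 125, 241, 243, 243, 243, 234, 243, 238, 236, 238, 240, 241, 240, 240]
```

```bash
python3 -c "
from bench import ctrl
print(ctrl.hand_in())"
```

```text
the job is handed in; nothing more can be done
None
```

The job is handed in and no verdict came back. My last camera check showed the tray latched shut with the button out and the salt jar in its cell; before the push the brown bottle stood on the coaster and the yellow-capped jar was upright in the left cell, and I saw no bystander moved.

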